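# Close up the ham station: clamp the shank, cover the cut with its rind, clear the counter

## Task

Close up the ham for the night. First screw the shank clamp down tight with its crank, clockwise until it will turn no further; only then take every slab of rind off the board and balance them flat on the rounded top of the ham, in one row lengthwise along its ridge and over the dark cut, each resting straight on the meat and none on another. Lay the boning knife flat and lengthwise on the middle of the emptied board, and disturb neither the ham in its stand nor the jar, tin and bottle nearby.

Things in the scene. Friction and masses are not known exactly. Their poses are not given: they have to be found in the camera images.
- stand: Fixed ham stand: dark wooden T-shaped base board 25 mm thick (150 mm wide under the ham, 60 mm under the shank), steel saddle, aluminium shank clamp. Origin on the counter below the middle of the ham's thick part; y runs along the ham to the shank, z up. The clamp stands at y = 290 mm, 104 mm wide in x, its cross-beam 215 mm above the counter.
- ham: Whole ham, 5 kg, 650 mm long, loose in the saddle; y along it to the shank, z up. Thick part: round, radius 85 mm, straight for y = -130 to 130 mm; then a shank of radius 28 mm. Origin on its lowest line below the middle of the straight part, 40 mm above the counter; the ridge of the rounded top is at its z = 170 mm. On top an oval dark red cut with cream border, 270 by 140 mm.
- crank (a joint): Angle of the clamp's crank, rad, growing clockwise seen from above. Starts between 0 and 4; the pad lowers 8 mm a turn and meets the shank at about 14.0; a dead stop lies at 14.5, where the shank is gripped tight. It turns stiffly (about 2 N at its handle) and stays where it is left.
- handle (a point): Middle of the crank's upright black handle: a freely spinning round sleeve 22 mm across and 58 mm tall on the end of the crank arm, 60 mm from the screw's axis. It goes round the axis and sinks with the screw: its middle is about 289 mm above the counter at crank 0, 270 mm when tight.
- screw_axis (a point): Point of the vertical screw axis at the top of the clamp's cross-beam; fixed to the stand.
- jaw: Steel pressure pad of the clamp, 56 by 34 mm, on the screw's end inside the clamp; origin at the centre of its underside. It slides down on to the shank.
- board: Fixed wooden carving board, 130 mm in its x, 310 mm in its y, 20 mm thick; origin at the centre of its underside, on the counter.
- rind0_center (a point): Loose slab of trimmed ham rind, stiff: 64 mm long (its y), 54 mm wide (its x), 18 mm thick (its z), flat on both faces, cream fat below and brown skin above, about 60 g; either face may lie on the ham. May be absent. This point is the middle of the slab.
- rind0: The same slab, for its attitude: origin at the centre of its underside (fat side), x across its 54 mm width, y along its 64 mm length, z through its thickness.
- rind1_center (a point): Loose slab of trimmed ham rind, stiff: 64 mm long (its y), 54 mm wide (its x), 18 mm thick (its z), flat on both faces, cream fat below and brown skin above, about 60 g; either face may lie on the ham. May be absent. This point is the middle of the slab.
- rind1: The same slab, for its attitude: origin at the centre of its underside (fat side), x across its 54 mm width, y along its 64 mm length, z through its thickness.
- rind2_center (a point): Loose slab of trimmed ham rind, stiff: 64 mm long (its y), 54 mm wide (its x), 18 mm thick (its z), flat on both faces, cream fat below and brown skin above, about 60 g; either face may lie on the ham. May be absent. This point is the middle of the slab.
- rind2: The same slab, for its attitude: origin at the centre of its underside (fat side), x across its 54 mm width, y along its 64 mm length, z through its thickness.
- rind3_center (a point): Loose slab of trimmed ham rind, stiff: 64 mm long (its y), 54 mm wide (its x), 18 mm thick (its z), flat on both faces, cream fat below and brown skin above, about 60 g; either face may lie on the ham. May be absent. This point is the middle of the slab.
- rind3: The same slab, for its attitude: origin at the centre of its underside (fat side), x across its 54 mm width, y along its 64 mm length, z through its thickness.
- knife: Loose boning knife, 240 mm long, lying flat; origin on its underside where handle and blade meet, x towards the tip, z up. Black handle from x = -115 mm to 0, 26 mm wide (y), 18 mm thick; thin steel blade to x = 120 mm, about 9 mm above the underside; centre of mass at about x = -30 mm.
- knife_handle (a point): Middle of the knife's handle, 50 mm behind the body's origin, 9 mm above its underside.
- jar: Bystander, leave alone: jar with a steel lid, 68 mm across, 95 mm tall, on the counter; origin under its centre.
- tin: Bystander, leave alone: round brass-coloured tin, 84 mm across, 75 mm tall; origin under its centre.
- oil: Bystander, leave alone: green oil bottle, 64 mm across, 230 mm tall; origin under its centre.
Not all that is in view belongs to the job. Leave any orange look-alike of the knife alone.

How it is judged:
On the way, in this order (a step that is already met when the one before it is completed fails the run):
1. the clamp is screwed tight on the shank before any rind is laid on the ham (value of joint crank above 14.2 rad and contact force between jaw and ham above 5 N and z of each of rind0_center, rind1_center, rind2_center, rind3_center in the frame of ham below 0.13 m), for 0.2 s.
2. every slab of rind lies balanced on the ham's ridge (x of rind0_center in the frame of ham between -0.022 and 0.022 m and y of rind0_center in the frame of ham between -0.13 and 0.13 m and z of rind0_center in the frame of ham between 0.172 and 0.187 m and angle between the z axis of each of rind0, rind1, rind2, rind3 and the z axis of ham, either way round below 0.28 rad and angle between the y axis of each of rind0, rind1, rind2, rind3 and the y axis of ham, either way round below 0.35 rad and linear speed of each of rind0, rind1, rind2, rind3 below 0.02 m/s and contact force between each of rind0, rind1, rind2, rind3 and ham above 0.2 N and contact force between each of rind0, rind1, rind2, rind3 and the fingers below 0.05 N and x of rind1_center in the frame of ham between -0.022 and 0.022 m and y of rind1_center in the frame of ham between -0.13 and 0.13 m and z of rind1_center in the frame of ham between 0.172 and 0.187 m and x of rind2_center in the frame of ham between -0.022 and 0.022 m and y of rind2_center in the frame of ham between -0.13 and 0.13 m and z of rind2_center in the frame of ham between 0.172 and 0.187 m and x of rind3_center in the frame of ham between -0.022 and 0.022 m and y of rind3_center in the frame of ham between -0.13 and 0.13 m and z of rind3_center in the frame of ham between 0.172 and 0.187 m), for 0.3 s.
At the end, for the whole second after the job is handed in: Crank past 14.2, pad pressing over 5 N; each slab at rest on the ham itself, within 22 mm of the ridge and 130 mm of mid-ham, level to 0.28 rad, lengthwise to 0.35 rad; knife at rest flat on the board, origin within 50 mm (across) and 90 mm (along) of its centre, lengthwise to 0.45 rad (all of step 2 and value of joint crank above 14.2 rad and contact force between jaw and ham above 5 N and z of knife_handle in the frame of board between 0.024 and 0.034 m and x of knife in the frame of board between -0.05 and 0.05 m and y of knife in the frame of board between -0.09 and 0.09 m and angle between the x axis of knife and the y axis of board, either way round below 0.45 rad and angle between the z axis of knife and the z axis of board, either way round below 0.15 rad and linear speed of knife below 0.02 m/s); the robot touches nothing.
It fails at once if the ham is shifted in its stand (distance of ham from where it was at the start of the episode above 0.025 m).
It fails at once if the jar is disturbed (distance of jar from where it was at the start of the episode above 0.03 m).
It fails at once if the tin is disturbed (distance of tin from where it was at the start of the episode above 0.03 m).
It fails at once if the oil is disturbed (distance of oil from where it was at the start of the episode above 0.03 m).
Of rind0, rind1, rind2, rind3 only 2 to 4 are there at a start; the rules pass over those that are not, and their reading is None.
At some moment in a run one of knife may be knocked a few centimetres aside while the robot is not near it.
Once in a run the grip may slacken for a moment while it holds something.
It also fails if it takes over 210 s, if anything falls off the work surface, if the arm or the gripper's body presses on something with over 40 N, if the wrist force passes 120 N, or if a joint passes its speed limit or range.

## Robot

A 6-joint arm with a two-finger parallel gripper is mounted at the origin on the work surface. World frame = base frame: x ahead of the robot, y to its left, z up, the work surface at z = 0. Lengths are in m, angles in rad, forces in N, time in s.
With the tool pointing down it reaches from about 0.35 to 0.975 m from the base axis. Payload 4.9 kg.
Tool frame: the origin (TCP) lies midway between the tips of the shut fingers; the grasp point (between the pads) lies 19 mm behind it; z points along the fingers, y is the line along which they close (so a half turn about z gives the same grasp; the last joint's range is limited). The gripper opens to 85 mm and grips with 20 to 120 N. Pads are 22 mm wide; open, the fingers measure 114 mm over their backs; the gripper's body (76 mm by 85 mm) begins 54 mm behind the grasp point. The pads swing forward as they close: fully open they stand 13 mm farther back than shut.
Start: joints at [1.176, 0.053, 1.613, -0, 1.476, -0.119], TCP at [0.17, 0.601, 0.231] pointing down, gripper open.
Joint ranges: [-3.01, 3.01], [-1.01, 2.22], [0.06, 2.58], [-1.02, 4.17], [0.09, 2.62], [-3.14, 3.14]. Speed limits (rad/s): [2.57, 2.57, 3.14, 3.14, 3.14, 3.14].

## Interface

Orientations are given as a unit quaternion [x, y, z, w].
In Python, from station import bot gives the robot as it stands.
- The arm moves only by the tool apply_moves, never from a script. Its argument "commands" is a list of rows, each a list of 7 numbers: the shift along the tool's x, y, z in units of 40 mm (1.0 is 40 mm), then the turn, a rotation vector about the tool's x, y, z in units of 5 degrees (1.0 is 5 degrees), then the opening, from 0 (shut) to 1 (fully open). A call has 1 to 10 rows; each row shifts and turns the commanded pose from where the row before left it, along the tool's axes as they then stand; what a row does not reach is not made up. A row lasts 1/10 s, in which the tool goes at most 50 mm and 8.59 degrees, less where a joint would pass 70% of its speed; a pose out of reach is approached as far as the arm can. A call is refused whole if a number of a shift passes 1 or a number of a turn 1, either way. A call with a gripper value outside its range is refused whole. The fingers move at their own pace and stop on an object; the grip force is fixed at half the most. Time passes only in rows, so rows that do not move let the fingers close. It gives the time, the measured TCP pose, the force, the opening and the grip force at its end, in the units of the state.
- bot.state(): the state, without advancing time (a new reading comes with each control period).
- bot.camera(name): name is "scene" or "top" or "wrist"; returns a dict with "image" (384x512x3 uint8, red, green, blue), "range_z" (384x512 float32, m along the optical axis (not along the pixel's ray), 0 where there is no reading), "mtx" (3x3 intrinsics, pixels), "cam_to_world" (4x4, takes a point from camera to world coordinates). Camera axes: x right, y down, z forward; pixel columns grow to the right and rows downward; lengths in m; the calibration is good to about 2 mm. The wrist camera is an equidistant fisheye: a pixel r from the principal point sees the ray r / f radians off the axis. A picture is of the moment at which its call begins.
- bot.close_job(): hands the job in; it is judged then, once.
The state is a dict: "time": time; "joint_positions": joint angles; "joint_velocities": joint speeds; "effort": joint torques, N m; "eef_pos": TCP position; "orientation": TCP orientation; "force": force on the tool from outside, world axes, zero at the start; "ft_torque": the same for the moment, N m; "grip_width": opening from 0.0 (shut) to 1.0 (fully open); "grip_force": force on a finger pad.
Only numpy, scipy, OpenCV 4.12 (cv2) and the standard library are available. Lean on these libraries where they do the work, as an engineer would, in place of code of your own. Each camera call takes 0.05 s, during which the arm holds its last target. There are 200 camera calls.

## Working session

There is one attempt and no reset: what is moved stays moved. The work goes in short steps, Python scripts to look and compute and a tool call to move; the robot and the scene stay as the last step left them, time stands still between calls to the robot, and variables do not carry over. Pictures are saved under pics/ and viewed, at most 14 in all, crops included, and the job is handed in when it is done.

Besides the shell and the picture viewer there is one more tool, called by a JSON object that holds its "fn" and its "kwargs". apply_moves: Moves the arm, as the interface text tells. Its arguments: {"type":"object","properties":{"commands":{"type":"array","items":{"type":"array","items":{"type":"number"}}}},"required":["commands"]}

```bash
mkdir -p pics; ls
python3 - <<'E'
from station import bot
import cv2,numpy as np
s=bot.state();print(s)
for n in("scene","top"):
    c=bot.camera(n);np.savez(f"pics/{n}0.npz",**c)
    cv2.imwrite(f"pics/{n}0.png",c["image"][:,:,::-1])
    print(n,c["mtx"].tolist(),c["cam_to_world"].round(3).tolist())
E
```

```text
pics
{'time': 0.0, 'joint_positions': array([ 1.17601669e+00,  5.33942423e-02,  1.61427676e+00,  7.29120870e-06,
        1.47600277e+00, -1.19011163e-01]), 'joint_velocities': array([ 0.00017559,  0.00138804, -0.00016529, -0.00043299,  0.00211895,
        0.0002466 ]), 'effort': array([ 2.64501585e-03, -3.93682551e+01, -3.70177317e+01,  3.59040473e-05,
        7.12262525e-03, -7.80716164e-06]), 'eef_pos': array([0.1699446 , 0.60081083, 0.23005014]), 'orientation': array([ 1.37448014e-01,  9.90508435e-01, -1.00548975e-03, -2.67894132e-04]), 'force': array([-0.85104007, -0.1167677 , -0.33823504]), 'ft_torque': array([-0.03468115, -0.00491686, -0.0285517 ]), 'grip_force': 0.0, 'grip_width': 1.0006232804376616}
scene [[460.24046575035624, 0.0, 249.13815916925384], [0.0, 460.24046575035624, 195.3222652170698], [0.0, 0.0, 1.0]] [[-0.142, 0.882, -0.45, 1.213], [0.99, 0.121, -0.075, 0.079], [-0.012, -0.456, -0.89, 1.783], [0.0, 0.0, 0.0, 1.0]]
top [[387.92521390022773, 0.0, 249.94843902712367], [0.0, 387.92521390022773, 185.2248187257266], [0.0, 0.0, 1.0]] [[-0.022, -0.997, 0.079, 0.328], [-0.999, 0.024, 0.023, -0.06], [-0.024, -0.078, -0.997, 1.441], [0.0, 0.0, 0.0, 1.0]]
```

View pics/top0.png

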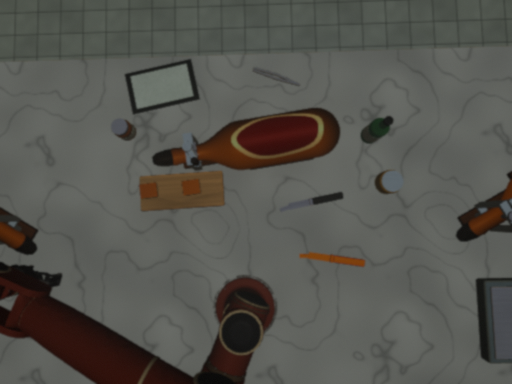

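View pics/scene0.png

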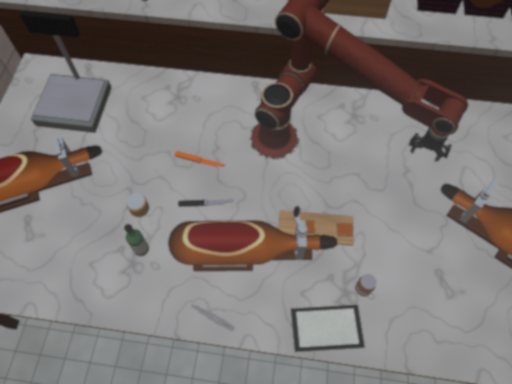

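The top view shows the ham at (285,138), the board at (182,190) with two slabs at (149,190) and (191,187), the black-handled knife at (320,200), and an orange look-alike at (335,260). The scene view shows the crank handle near (297,212), plus two other hams far to the sides. Next I'll enlarge and measure.

```bash
cat > h.py <<'E'
import numpy as np,cv2
def world(c,uv=None):
    """per-pixel world points (pinhole)"""
    K=c["mtx"];z=c["range_z"];v,u=np.indices(z.shape)
    P=np.stack([(u-K[0,2])/K[0,0]*z,(v-K[1,2])/K[1,1]*z,z],-1)
    T=c["cam_to_world"];return P@T[:3,:3].T+T[:3,3]
def crop(c,u0,v0,u1,v1,k,name):
    cv2.imwrite(name,cv2.resize(c["image"][v0:v1,u0:u1,::-1],None,fx=k,fy=k,interpolation=cv2.INTER_CUBIC))
E
python3 - <<'E'
import numpy as np,cv2
from h import *
t=dict(np.load("pics/top0.npz"));s=dict(np.load("pics/scene0.npz"))
a=cv2.resize(t["image"][95:220,110:350],None,fx=3.3,fy=3.3,interpolation=cv2.INTER_CUBIC)[:290]
def up(c,u0,v0,u1,v1,k): return cv2.resize(c["image"][v0:v1,u0:u1,::-1],None,fx=k,fy=k,interpolation=cv2.INTER_CUBIC)
A=up(t,120,120,245,220,3.1);B=up(s,260,190,385,290,3.1);C=up(t,270,180,395,275,3.1);D=up(s,160,140,285,235,3.1)
h=lambda x,y:np.hstack([x[:290],y[:290]])
cv2.imwrite("pics/c1.png",np.vstack([h(A,B),h(C,D)]))
W=world(t);S=world(s)
for n,X,pts in(("top",W,[(149,190),(191,187),(170,190),(165,158),(290,138),(330,197),(340,260),(378,128),(390,182),(124,129)]),("scene",S,[(288,219),(345,229),(297,212),(316,230),(137,205),(137,240),(366,285)])):
    for u,v in pts: print(n,u,v,X[v,u].round(3))
E
```

```text
top 149 190 [0.43  0.341 0.037]
top 191 187 [0.437 0.186 0.039]
top 170 190 [0.429 0.267 0.02 ]
top 165 158 [0.537 0.266 0.098]
top 290 138 [ 0.574 -0.164  0.209]
top 330 197 [ 0.39  -0.319  0.021]
top 340 260 [ 0.162 -0.346  0.021]
top 378 128 [ 0.608 -0.46   0.165]
top 390 182 [ 0.435 -0.52   0.074]
top 124 129 [0.646 0.414 0.092]
scene 288 219 [0.41  0.107 0.02 ]
scene 345 229 [0.429 0.343 0.033]
scene 297 212 [0.506 0.131 0.299]
scene 316 230 [0.443 0.227 0.019]
scene 137 205 [ 0.457 -0.519  0.074]
scene 137 240 [ 0.636 -0.454  0.154]
scene 366 285 [0.674 0.422 0.097]
```

View pics/c1.png

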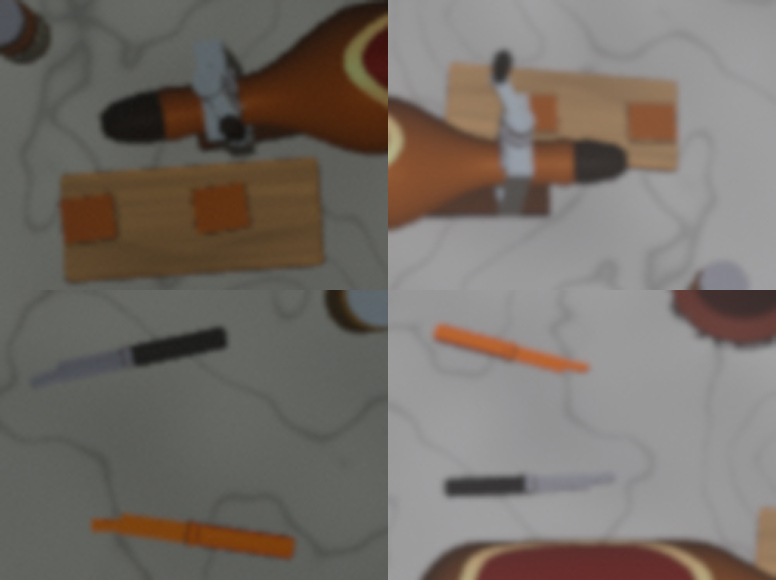

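The black-handled knife lies on the counter at top (320,200), and the orange one at (335,260) is the look-alike to leave alone. Two single slabs lie on the board. Next I'll measure the ham axis, screw axis, handle, slabs, board and knife.

Run:
```python
import numpy as np,cv2
from scipy.optimize import least_squares
from h import *
t=dict(np.load("pics/top0.npz"));s=dict(np.load("pics/scene0.npz"))
W=world(t);S=world(s)
both=[W.reshape(-1,3),S.reshape(-1,3)]
for n,P in zip(("top","scene"),both):
    m=(P[:,2]>.14)&(P[:,2]<.23)&(P[:,0]>.45)&(P[:,0]<.72)&(P[:,1]>-.24)&(P[:,1]<-.05)
    Q=P[m]
    f=lambda p:np.hypot((Q[:,0]-p[0])*np.cos(p[1])+(Q[:,1]+.15)*np.sin(p[1]),Q[:,2]-p[2])-.085
    r=least_squares(f,[.58,0,.125],loss='soft_l1',f_scale=.002);print(n,r.x.round(4),np.abs(r.fun).mean(),m.sum())
P=np.vstack(both);a=r.x[1]
# ham dir toward shank
d=np.array([-np.sin(a),np.cos(a)]);nrm=np.array([np.cos(a),np.sin(a)]);o=np.array([r.x[0],-.15])
y=(P[:,:2]-o)@d;x=(P[:,:2]-o)@nrm
m=(abs(x)<.15)&(P[:,2]>.05)&(abs(y)<.6)
for lo in np.arange(-.3,.56,.02):
    k=m&(y>lo)&(y<lo+.02)&(abs(x)<.09)
    if k.sum()>5: print(lo.round(2),k.sum(),np.percentile(P[k,2],95).round(3),x[k].min().round(3),x[k].max().round(3))
k=m&(P[:,2]>.2)&(y>.25)
for n,X in (("top",W),("scene",S)):
    img=(t if n=="top" else s)["image"]
    v,u=np.nonzero((X[...,2]>.2)&(X[...,2]<.36)&(X[...,1]>.06)&(X[...,1]<.26)&(X[...,0]>.42)&(X[...,0]<.7))
    for vv,uu in zip(v,u): print(n,uu,vv,X[vv,uu].round(3),img[vv,uu])
```

```text
top [0.5926 0.1439 0.1257] 0.001729808887565185 2321
scene [0.5929 0.1431 0.1274] 0.0026541582300752546 1689
-0.3 219 0.151 -0.046 0.003
-0.2 184 0.136 -0.042 0.037
-0.18 457 0.127 -0.067 0.064
-0.16 416 0.123 -0.08 0.076
-0.14 222 0.206 -0.086 0.082
-0.12 381 0.213 -0.09 0.084
-0.1 445 0.214 -0.087 0.086
-0.08 490 0.214 -0.087 0.085
-0.06 507 0.214 -0.085 0.085
-0.04 528 0.213 -0.084 0.085
-0.02 516 0.213 -0.084 0.085
0.0 536 0.213 -0.083 0.085
0.02 540 0.213 -0.082 0.086
0.04 532 0.214 -0.084 0.085
0.06 543 0.213 -0.085 0.085
0.08 510 0.213 -0.085 0.086
0.1 518 0.214 -0.085 0.085
0.12 453 0.214 -0.087 0.085
0.14 424 0.214 -0.089 0.085
0.16 346 0.213 -0.084 0.083
0.18 379 0.12 -0.082 0.08
0.2 401 0.117 -0.068 0.07
0.22 343 0.119 -0.058 0.06
0.24 268 0.118 -0.046 0.047
0.26 210 0.122 -0.053 0.037
0.28 436 0.314 -0.069 0.054
0.3 550 0.261 -0.065 0.056
0.32 190 0.261 -0.054 0.054
0.34 119 0.123 -0.029 0.027
0.36 168 0.119 -0.079 0.03
0.38 179 0.122 -0.031 0.029
0.4 174 0.121 -0.03 0.027
0.42 160 0.123 -0.029 0.027
0.44 131 0.126 -0.026 0.021
top 186 133 [0.598 0.17  0.214] [ 95 102 103
[... 28230 characters left out ...]
.601 0.161 0.221] [123 126 132]
scene 302 246 [0.6   0.165 0.22 ] [124 127 132]
scene 303 246 [0.596 0.169 0.211] [124 127 132]
scene 304 246 [0.599 0.172 0.219] [124 126 131]
scene 305 246 [0.597 0.176 0.215] [125 123 126]
scene 306 246 [0.596 0.18  0.214] [126 109 106]
scene 299 247 [0.599 0.155 0.203] [100  97  96]
scene 300 247 [0.602 0.159 0.213] [100  99 100]
scene 301 247 [0.6   0.162 0.209] [100  99 101]
scene 302 247 [0.598 0.166 0.205] [100 100 101]
scene 303 247 [0.603 0.169 0.219] [100 100 101]
scene 304 247 [0.6   0.173 0.211] [102  99 100]
scene 305 247 [0.598 0.177 0.208] [104  96  94]
scene 306 247 [0.598 0.18  0.21 ] [112  89  81]
scene 305 248 [0.599 0.177 0.201] [94 79 73]
```

```bash
cat >> h.py <<'E'
from scipy.spatial.transform import Rotation as Rot
HAM_A=.1435; AX=np.array([.5476,.162]); D=np.array([-np.sin(HAM_A),np.cos(HAM_A)]); HO=np.array([.589,-.125])
def rect(X,m):
    """min-area rectangle (world xy) of masked points: centre, size, long-axis yaw"""
    p=X[m][:,:2].astype(np.float32)*1000
    (cx,cy),(w,h),a=cv2.minAreaRect(p);
    if w<h: w,h,a=h,w,a+90
    return np.round([cx,cy,w,h,(a+90)%180-90],1),len(p)
def yaw(s): # tool y-axis heading, deg
    y=Rot.from_quat(s["orientation"]).as_matrix()[:,1];return np.degrees(np.arctan2(y[1],y[0]))
def go(s,tgt,yaw_t=None):
    """remaining shift in tool axes (units of 40mm), remaining turn in 5deg units, for a tool pointing down"""
    R=Rot.from_quat(s["orientation"]);d=R.inv().apply(np.array(tgt)-s["eef_pos"])/.04
    out=[d.round(2)]
    if yaw_t is not None:
        y=np.radians(yaw_t);Y=np.array([np.cos(y),np.sin(y),0]);Z=np.array([0,0,-1.]);T=np.stack([np.cross(Y,Z),Y,Z],1)
        out.append(((R.inv()*Rot.from_matrix(T)).as_rotvec(degrees=True)/5).round(2))
    return out
E
python3 - <<'E'
from h import *
t=dict(np.load("pics/top0.npz"));s=dict(np.load("pics/scene0.npz"))
for n,c in(("top",t),("scene",s)):
    X=world(c);hsv=cv2.cvtColor(c["image"],cv2.COLOR_RGB2HSV);x,y,z=X[...,0],X[...,1],X[...,2]
    reg=lambda x0,x1,y0,y1,z0,z1:(x>x0)&(x<x1)&(y>y0)&(y<y1)&(z>z0)&(z<z1)
    m=reg(.45,.54,.09,.17,.3,.33);print(n,"handle top",rect(X,m),X[m].mean(0).round(3),np.median(z[m]).round(4))
    m=reg(.33,.5,.05,.42,.012,.045);print("board",rect(X,m))
    m=reg(.33,.49,.25,.42,.032,.045);print("slabA",rect(X,m),X[m].mean(0).round(3))
    m=reg(.33,.49,.1,.25,.032,.045);print("slabB",rect(X,m),X[m].mean(0).round(3))
    dk=(c["image"].max(2)<75)&reg(.33,.48,-.45,-.1,.004,.04);print("kn handle",rect(X,dk))
    m=reg(.33,.46,-.45,-.1,.004,.04);print("knife",rect(X,m))
from station import bot
s=bot.state();print(yaw(s),go(s,[.497,.131,.36]))
E
```

```text
top handle top (array([493.8, 131.3,  19.2,  18.9,  44.7]), 44) [0.494 0.131 0.312] 0.3124
board (array([426.3, 227.9, 309.5, 130. , -87.4]), 2882)
slabA (array([428.5, 345. ,  65.3,  52.9, -84.7]), 246) [0.428 0.345 0.038]
slabB (array([437.7, 189.7,  63.8,  53.8, -81.3]), 247) [0.438 0.19  0.038]
kn handle (array([ 385.9, -307.8,  114.6,   26.2,  -79.5]), 222)
knife (array([ 394.8, -275. ,  349.7,  127.9,  -90. ]), 684)
scene handle top (array([497.9, 130.3,  22.1,  19.6, -81.8]), 35) [0.5   0.129 0.311] 0.3117
board (array([405.3, 226.5, 338.5, 158.1,  86.3]), 1504)
slabA (array([431. , 324.1, 107.4,  62.1,  81.8]), 173) [0.433 0.341 0.039]
slabB (array([436.1, 199.4,  66.7,  33.8,   4.8]), 85) [0.439 0.2   0.038]
kn handle (array([ 392. , -311.3,  103.2,   29.5,  -84.1]), 101)
knife (array([ 395.4, -274.1,  348.8,  129. ,  -89.5]), 910)
74.20003260429328 [array([-11.06,  -9.08,  -3.23])]
```

{"fn": "apply_moves", "kwargs": {"commands": [[-0.9, -0.75, -0.3, 0, 0, 0, 1], [-0.9, -0.75, -0.3, 0, 0, 0, 1], [-0.9, -0.75, -0.3, 0, 0, 0, 1], [-0.9, -0.75, -0.3, 0, 0, 0, 1], [-0.9, -0.75, -0.3, 0, 0, 0, 1], [-0.9, -0.75, -0.3, 0, 0, 0, 1], [-0.9, -0.75, -0.3, 0, 0, 0, 1], [-0.9, -0.75, -0.3, 0, 0, 0, 1], [-0.9, -0.75, -0.3, 0, 0, 0, 1], [-0.9, -0.75, -0.3, 0, 0, 0, 1]]}}

```text
time: 1.1
eef_pos: [0.4354, 0.2129, 0.3514]
orientation: [0.137, 0.991, 0.0, -0.0]
force: [0.8, 1.2, -0.0]
grip_width: 1.001
grip_force: 0.0
```

```bash
python3 -c "
from h import *;from station import bot
s=bot.state();print(s['time'],s['eef_pos'],go(s,[.496,.131,.36],74.2))"
```

```text
1.1 [0.43537018 0.21285961 0.35142482] [array([-2.02, -1.56, -0.21]), array([-0., -0., -0.])]
```

{"fn": "apply_moves", "kwargs": {"commands": [[-0.7, -0.55, -0.2, 0, 0, 0, 1], [-0.7, -0.5, 0, 0, 0, 0, 1], [-0.6, -0.5, 0, 0, 0, 0, 1], [0, 0, 0, 0, 0, 0, 1]]}}

```text
time: 1.5
eef_pos: [0.4962, 0.1305, 0.3582]
orientation: [0.14, 0.99, -0.001, -0.001]
force: [-0.6, 0.4, -0.6]
grip_width: 1.003
grip_force: 0.0
```

Run:
```python
from h import *;from station import bot
s=bot.state();print(s['time'],s['eef_pos'],go(s,[.496,.131,.268],74.2))
c=bot.camera("wrist");cv2.imwrite("pics/w1.png",c["image"][:,:,::-1]);print(c["mtx"],c["cam_to_world"].round(3))
```

```text
1.5 [0.49616623 0.13053783 0.35824461] [array([0.  , 0.01, 2.26]), array([-0.02, -0.01, -0.05])]
[[297.31863964   0.         253.06198555]
 [  0.         297.31863964 186.19475973]
 [  0.           0.           1.        ]] [[ 0.277  0.916  0.289  0.422]
 [ 0.961 -0.263 -0.086  0.152]
 [-0.003  0.302 -0.953  0.501]
 [ 0.     0.     0.     1.   ]]
```

View pics/w1.png

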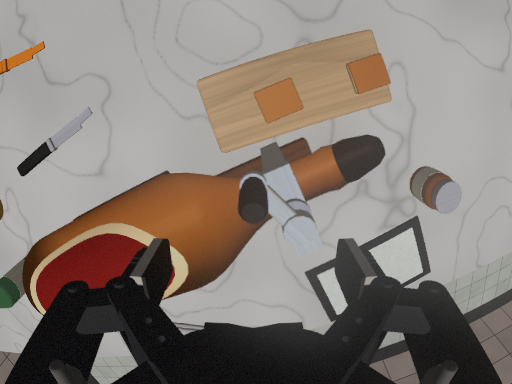

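```bash
cat >> h.py <<'E'
def wproj(c,P):
    T=np.linalg.inv(c["cam_to_world"]);p=T[:3,:3]@np.array(P)+T[:3,3];K=c["mtx"]
    r=np.hypot(p[0],p[1]);th=np.arctan2(r,p[2]);return (p[:2]/r*th*K[0,0]+K[:2,2]).round(1)
def wray(c,u,v,z):
    K=c["mtx"];d=np.array([u,v])-K[:2,2];r=np.hypot(*d);th=r/K[0,0]
    q=c["cam_to_world"][:3,:3]@np.append(d/r*np.sin(th),np.cos(th));o=c["cam_to_world"][:3,3];return (o+q*(z-o[2])/q[2]).round(4)
E
python3 - <<'E'
from h import *;from station import bot
c=bot.camera("wrist");im=c["image"].astype(int)
for P in ([.496,.131,.311],[.496,.131,.253],[.5476,.162,.255]): print(wproj(c,P))
m=(im.max(2)<60);m[:165]=0;m[228:]=0;m[:,:232]=0;m[:,275:]=0
v,u=np.nonzero(m);print(u.min(),u.max(),v.min(),v.max(),u.mean(),v.mean())
for r in range(174,226,4): print(r,u[v==r].min() if (v==r).any() else None,u[v==r].max() if (v==r).any() else None)
E
```

```text
[252.1 210.5]
[252.5 185.4]
[300.1 228.5]
237 265 179 219 251.07082152974505 195.73796033994336
174 None None
178 None None
182 244 259
186 241 261
190 240 263
194 238 264
198 238 264
202 238 264
206 237 265
210 237 265
214 238 264
218 240 252
222 None None
```

The wrist view shows the handle's top centred near (251,208), within 2 px of the prediction of (252,210). I'll descend and grip.

{"fn": "apply_moves", "kwargs": {"commands": [[0, 0, 0.8, 0, 0, 0, 1], [0, 0, 0.8, 0, 0, 0, 1], [0, 0, 0.65, 0, 0, 0, 1], [0, 0, 0, 0, 0, 0, 1], [0, 0, 0, 0, 0, 0, 0], [0, 0, 0, 0, 0, 0, 0], [0, 0, 0, 0, 0, 0, 0], [0, 0, 0, 0, 0, 0, 0], [0, 0, 0, 0, 0, 0, 0]]}}

```text
time: 2.5
eef_pos: [0.4953, 0.1329, 0.2709]
orientation: [0.138, 0.99, -0.0, 0.001]
force: [-1.2, -1.2, 3.8]
grip_width: 0.241
grip_force: 58.4
```

```bash
cat >> h.py <<'E'
def circ(s,n,step,r=.060,off=(0,0),sink=.008):
    """n rows of clockwise arc (deg step each) for the handle; printed in tool units; first row re-aims from the measured pose"""
    p=s["eef_pos"]; a0=np.arctan2(*(p[:2]-AX-off)[::-1]);R=Rot.from_quat(s["orientation"]);q=p;rows=[]
    for i in range(1,n+1):
        a=a0-np.radians(step)*i;t=np.append(AX+off+r*np.array([np.cos(a),np.sin(a)]),p[2]-sink*step*i/360)
        rows.append((R.inv().apply(t-q)/.04).round(2).tolist());q=t
    return np.degrees(a0),rows
E
python3 -c "
from h import *;from station import bot
s=bot.state();print(s['eef_pos'],s['grip_width'],s['grip_force'],s['force'],np.hypot(*(s['eef_pos'][:2]-AX)),circ(s,10,20))"
```

```text
[0.4953373  0.13289458 0.27088826] 0.24079463527908998 58.38854134082794 [-1.22538857 -1.21697566  3.80153658] 0.059820695816421625 (np.float64(-150.88629569921886), [[0.3, 0.42, 0.01], [0.13, 0.5, 0.01], [-0.05, 0.52, 0.01], [-0.22, 0.47, 0.01], [-0.37, 0.37, 0.01], [-0.47, 0.22, 0.01], [-0.52, 0.04, 0.01], [-0.5, -0.14, 0.01], [-0.43, -0.3, 0.01], [-0.3, -0.43, 0.01]])
```

{"fn": "apply_moves", "kwargs": {"commands": [[0.3, 0.42, 0.01, 0, 0, 0, 0], [0.13, 0.5, 0.01, 0, 0, 0, 0], [-0.05, 0.52, 0.01, 0, 0, 0, 0], [-0.22, 0.47, 0.01, 0, 0, 0, 0], [-0.37, 0.37, 0.01, 0, 0, 0, 0], [-0.47, 0.22, 0.01, 0, 0, 0, 0]]}}

```text
time: 3.1
eef_pos: [0.5492, 0.2208, 0.2679]
orientation: [0.137, 0.991, -0.002, 0.001]
force: [-2.4, -9.9, 2.7]
grip_width: 0.244
grip_force: 59.6
```

```bash
python3 -c "
from h import *;from station import bot
s=bot.state();print(s['eef_pos'],s['grip_width'],s['grip_force'],s['force'],np.hypot(*(s['eef_pos'][:2]-AX)),circ(s,10,20))"
```

```text
[0.54915033 0.22075833 0.26787153] 0.24361444916732314 59.569140672683716 [-2.4284236  -9.89062587  2.70800633] 0.05877877937033476 (np.float64(88.48861444889873), [[-0.51, 0.07, 0.01], [-0.5, -0.14, 0.01], [-0.42, -0.3, 0.01], [-0.29, -0.43, 0.01], [-0.13, -0.5, 0.01], [0.05, -0.52, 0.01], [0.23, -0.47, 0.01], [0.37, -0.36, 0.01], [0.47, -0.21, 0.01], [0.52, -0.04, 0.01]])
```

{"fn": "apply_moves", "kwargs": {"commands": [[-0.51, 0.06, 0.01, 0, 0, 0, 0], [-0.5, -0.14, 0.01, 0, 0, 0, 0], [-0.42, -0.3, 0.01, 0, 0, 0, 0], [-0.29, -0.43, 0.01, 0, 0, 0, 0], [-0.13, -0.5, 0.01, 0, 0, 0, 0], [0.05, -0.52, 0.01, 0, 0, 0, 0], [0.23, -0.47, 0.01, 0, 0, 0, 0], [0.37, -0.36, 0.01, 0, 0, 0, 0], [0.47, -0.21, 0.01, 0, 0, 0, 0], [0.52, -0.04, 0.01, 0, 0, 0, 0]]}}

```text
time: 4.1
eef_pos: [0.5254, 0.1047, 0.2639]
orientation: [0.139, 0.99, -0.002, 0.002]
force: [2.6, -2.6, 1.5]
grip_width: 0.244
grip_force: 59.4
```

```bash
python3 -c "
from h import *;from station import bot
s=bot.state();print(s['eef_pos'],s['grip_width'],s['grip_force'],s['force'],np.hypot(*(s['eef_pos'][:2]-AX)),circ(s,10,20))"
```

```text
[0.52539196 0.10469294 0.26392091] 0.2435133355393906 59.402586221694946 [ 2.63505913 -2.60606673  1.54864644] 0.06145971588863556 (np.float64(-111.18270397096208), [[0.5, 0.17, 0.01], [0.43, 0.3, 0.01], [0.3, 0.43, 0.01], [0.13, 0.5, 0.01], [-0.05, 0.52, 0.01], [-0.22, 0.47, 0.01], [-0.37, 0.37, 0.01], [-0.47, 0.22, 0.01], [-0.52, 0.04, 0.01], [-0.5, -0.14, 0.01]])
```

{"fn": "apply_moves", "kwargs": {"commands": [[0.5, 0.17, 0.01, 0, 0, 0, 0], [0.43, 0.3, 0.01, 0, 0, 0, 0], [0.3, 0.43, 0.01, 0, 0, 0, 0], [0.13, 0.5, 0.01, 0, 0, 0, 0], [-0.05, 0.52, 0.01, 0, 0, 0, 0], [-0.22, 0.47, 0.01, 0, 0, 0, 0], [-0.37, 0.37, 0.01, 0, 0, 0, 0], [-0.47, 0.22, 0.01, 0, 0, 0, 0], [-0.52, 0.03, 0.01, 0, 0, 0, 0], [-0.5, -0.14, 0.01, 0, 0, 0, 0]]}}

```text
time: 5.1
eef_pos: [0.5857, 0.2083, 0.2591]
orientation: [0.138, 0.99, -0.002, -0.001]
force: [-7.2, -4.8, 3.3]
grip_width: 0.243
grip_force: 60.2
```

```bash
python3 -c "
from h import *;from station import bot
s=bot.state();print(s['eef_pos'],s['grip_width'],s['grip_force'],s['force'],np.hypot(*(s['eef_pos'][:2]-AX)),circ(s,14,10,off=(0,-.001)))"
```

```text
[0.58568073 0.20827678 0.25907486] 0.2432015676647701 60.20988643169403 [-7.20436515 -4.79636841  3.3477018 ] 0.05993064723980849 (np.float64(51.1490796762973), [[-0.22, -0.14, 0.01], [-0.21, -0.16, 0.01], [-0.17, -0.19, 0.01], [-0.14, -0.22, 0.01], [-0.1, -0.24, 0.01], [-0.05, -0.26, 0.01], [-0.01, -0.26, 0.01], [0.04, -0.26, 0.01], [0.08, -0.25, 0.01], [0.12, -0.23, 0.01], [0.16, -0.21, 0.01], [0.19, -0.17, 0.01], [0.22, -0.14, 0.01], [0.24, -0.1, 0.01]])
```

{"fn": "apply_moves", "kwargs": {"commands": [[-0.22, -0.14, 0.01, 0, 0, 0, 0], [-0.21, -0.16, 0.01, 0, 0, 0, 0], [-0.17, -0.19, 0.01, 0, 0, 0, 0], [-0.14, -0.22, 0.01, 0, 0, 0, 0], [-0.1, -0.24, 0.01, 0, 0, 0, 0], [-0.05, -0.26, 0.01, 0, 0, 0, 0], [-0.01, -0.26, 0.01, 0, 0, 0, 0], [0.04, -0.26, 0.01, 0, 0, 0, 0]]}}

```text
time: 5.9
eef_pos: [0.6024, 0.1331, 0.2579]
orientation: [0.138, 0.99, 0.001, 0.004]
force: [5.3, -0.7, 4.8]
grip_width: 0.239
grip_force: 60.6
```

```bash
python3 -c "
from h import *;from station import bot
s=bot.state();print(s['eef_pos'],s['grip_width'],s['grip_force'],s['force'],np.hypot(*(s['eef_pos'][:2]-AX)),circ(s,10,10,off=(0,-.001)))"
```

```text
[0.60242712 0.1331362  0.25786847] 0.23931777803211018 60.55339515209198 [ 5.27426881 -0.68303917  4.77046043] 0.06196072796934241 (np.float64(-26.940225179076293), [[0.11, -0.24, 0.0], [0.12, -0.23, 0.0], [0.15, -0.21, 0.0], [0.19, -0.18, 0.0], [0.22, -0.15, 0.0], [0.24, -0.11, 0.0], [0.25, -0.06, 0.0], [0.26, -0.02, 0.0], [0.26, 0.03, 0.0], [0.25, 0.07, 0.0]])
```

{"fn": "apply_moves", "kwargs": {"commands": [[0.11, -0.24, 0, 0, 0, 0, 0], [0.12, -0.23, 0, 0, 0, 0, 0], [0.15, -0.21, 0, 0, 0, 0, 0], [0.19, -0.18, 0, 0, 0, 0, 0], [0.22, -0.15, 0.01, 0, 0, 0, 0]]}}

```text
time: 6.4
eef_pos: [0.5601, 0.1011, 0.2567]
orientation: [0.138, 0.99, -0.001, 0.003]
force: [3.5, -3.4, 4.3]
grip_width: 0.238
grip_force: 60.5
```

```bash
python3 -c "
from h import *;from station import bot
s=bot.state();print(s['eef_pos'],s['grip_width'],s['grip_force'],s['force'],np.hypot(*(s['eef_pos'][:2]-AX)),circ(s,10,10,off=(0,-.001)))"
```

```text
[0.56014385 0.10108041 0.25669078] 0.23803440847237758 60.49631416797638 [ 3.50431445 -3.37262763  4.32277045] 0.06219762869151102 (np.float64(-78.17618368643878), [[0.26, -0.07, 0.0], [0.26, -0.06, 0.0], [0.26, -0.01, 0.0], [0.26, 0.03, 0.0], [0.25, 0.08, 0.0], [0.23, 0.12, 0.0], [0.21, 0.16, 0.0], [0.18, 0.19, 0.0], [0.14, 0.22, 0.0], [0.1, 0.24, 0.0]])
```

{"fn": "apply_moves", "kwargs": {"commands": [[0.26, -0.07, 0, 0, 0, 0, 0], [0.26, -0.06, 0.01, 0, 0, 0, 0], [0.26, -0.01, 0, 0, 0, 0, 0], [0.26, 0.03, 0.01, 0, 0, 0, 0], [0.25, 0.08, 0, 0, 0, 0, 0], [0.23, 0.12, 0.01, 0, 0, 0, 0]]}}

```text
time: 7.0
eef_pos: [0.5103, 0.1154, 0.2567]
orientation: [0.141, 0.99, -0.006, 0.014]
force: [-2.2, 0.3, 0.1]
grip_width: 0.168
grip_force: 0.0
```

```bash
python3 -c "
from h import *;from station import bot
s=bot.state();print(s['eef_pos'],s['grip_width'],s['grip_force'],s['force'],np.hypot(*(s['eef_pos'][:2]-AX)),circ(s,10,10,off=(0,-.001)))"
```

```text
[0.51031849 0.11535289 0.25671547] 0.167810836257988 0.0 [-2.22199906  0.31666653  0.098369  ] 0.05971485853750202 (np.float64(-129.23965204251513), [[0.24, 0.1, -0.0], [0.21, 0.16, -0.0], [0.17, 0.19, -0.0], [0.14, 0.22, -0.0], [0.1, 0.24, 0.0], [0.05, 0.26, 0.0], [0.01, 0.26, 0.0], [-0.04, 0.26, 0.0], [-0.08, 0.25, 0.01], [-0.12, 0.23, 0.01]])
```

The handle has slipped out of the grip, so I'll open, rise and look.

{"fn": "apply_moves", "kwargs": {"commands": [[0, 0, 0, 0, 0, 0, 0.5], [0, 0, -0.5, 0, 0, 0, 0.6], [0, 0, -0.9, 0, 0, 0, 1], [0, 0, -0.9, 0, 0, 0, 1], [0, 0, 0, 0, 0, 0, 1]]}}

```text
time: 7.5
eef_pos: [0.5027, 0.1239, 0.3519]
orientation: [0.137, 0.991, 0.001, 0.005]
force: [0.6, 0.2, 1.0]
grip_width: 0.986
grip_force: 0.0
```

Run:
```python
from h import *;from station import bot
s=bot.state();print(s['eef_pos'],s['force'],s['time'])
c=bot.camera("wrist");cv2.imwrite("pics/w2.png",c["image"][:,:,::-1])
np.savez("pics/w2.npz",**c)
t=bot.camera("scene");X=world(t);m=(X[...,2]>.28)&(X[...,2]<.32)&(X[...,0]>.45)&(X[...,0]<.64)&(X[...,1]>.07)&(X[...,1]<.25)&(t["image"].max(2)<90)
print(m.sum(),X[m].mean(0),X[m].max(0))
```

```text
[0.50271163 0.12387888 0.3519145 ] [0.63293225 0.15649236 1.04998554] 7.5
26 [0.55185047 0.09855948 0.29595561] [0.55842272 0.1056656  0.30637746]
```

View pics/w2.png

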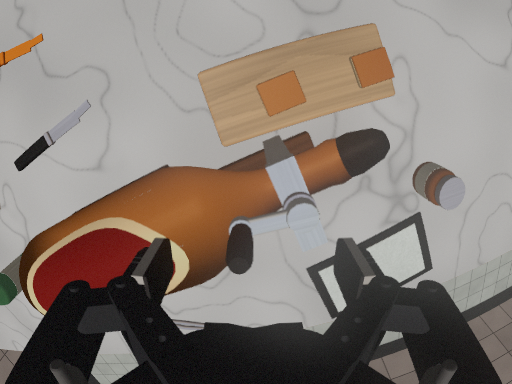

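Run:
```python
from h import *;from station import bot
c=dict(np.load("pics/w2.npz"));im=c["image"].astype(int)
m=(im.max(2)<60);m[:215]=0;m[285:]=0;m[:,:215]=0;m[:,265:]=0
v,u=np.nonzero(m);print(u.min(),u.max(),v.min(),v.max())
for r in range(218,280,6):
    k=v==r
    if k.any(): print(r,u[k].min(),u[k].max())
for P in ([.548,.101,.298],[.548,.101,.24],[.5476,.161,.24]): print(wproj(c,P))
print(wray(c,240,258,.298))
s=bot.state();print(go(s,[.548,.101,.352],74.2))
```

```text
226 252 224 273
224 238 243
230 232 249
236 230 251
242 228 252
248 227 252
254 226 251
260 226 251
266 229 249
272 234 242
[240.5 264.1]
[242.7 230.9]
[303.7 214.6]
[0.5425 0.1023 0.298 ]
[array([-1.28, -0.23, -0.13]), array([0.01, 0.02, 0.01])]
```

{"fn": "apply_moves", "kwargs": {"commands": [[0, 0, 0, 0, 0, 1, 1], [0, 0, 0, 0, 0, 1, 1], [0, 0, 0, 0, 0, 1, 1], [0, 0, 0, 0, 0, 1, 1], [0, 0, 0, 0, 0, 1, 1], [0, 0, 0, 0, 0, 1, 1], [0, 0, 0, 0, 0, 1, 1], [0, 0, 0, 0, 0, 1, 1], [0, 0, 0, 0, 0, 1, 1], [0, 0, 0, 0, 0, 1, 1]]}}

```text
time: 8.6
eef_pos: [0.5002, 0.1236, 0.3433]
orientation: [0.545, 0.839, -0.001, -0.002]
force: [-0.1, -0.4, -0.1]
grip_width: 0.999
grip_force: 0.0
```

{"fn": "apply_moves", "kwargs": {"commands": [[0, 0, 0, 0, 0, 1, 1], [0, 0, 0, 0, 0, 1, 1], [0, 0, 0, 0, 0, 1, 1], [0, 0, 0, 0, 0, 0, 1]]}}

```text
time: 9.0
eef_pos: [0.5002, 0.1236, 0.3436]
orientation: [0.648, 0.762, -0.001, -0.001]
force: [-0.5, -0.3, 0.9]
grip_width: 0.998
grip_force: 0.0
```

```bash
python3 -c "
from h import *;from station import bot
s=bot.state();print(s['joint_positions'],yaw(s),go(s,[.547,.101,.252],8.2))"
```

```text
[ 9.76891121e-02 -2.50803322e-01  1.71132232e+00  6.74853513e-05
  1.68475974e+00 -6.33115659e-02] 9.22512356575231 [array([-0.75,  1.07,  2.28]), array([-0.04, -0.  ,  0.21])]
```

{"fn": "apply_moves", "kwargs": {"commands": [[-0.4, 0.5, 0, 0, 0, 0.2, 1], [-0.35, 0.57, 0, 0, 0, 0, 1], [0, 0, 0.8, 0, 0, 0, 1], [0, 0, 0.8, 0, 0, 0, 1], [0, 0, 0.65, 0, 0, 0, 1], [0, 0, 0, 0, 0, 0, 0], [0, 0, 0, 0, 0, 0, 0], [0, 0, 0, 0, 0, 0, 0], [0, 0, 0, 0, 0, 0, 0], [0, 0, 0, 0, 0, 0, 0]]}}

```text
time: 10.0
eef_pos: [0.5486, 0.1004, 0.2583]
orientation: [0.655, 0.756, 0.001, 0.001]
force: [-0.6, 0.2, 3.4]
grip_width: 0.244
grip_force: 58.4
```

```bash
python3 -c "
from h import *;from station import bot
s=bot.state();print(s['eef_pos'],s['grip_width'],s['grip_force'],s['force'],np.hypot(*(s['eef_pos'][:2]-AX)),circ(s,10,10,off=(0,-.001)))"
```

```text
[0.5485812  0.10038857 0.25833292] 0.24365022330099 58.42325985431671 [-0.63789502  0.24359971  3.41498504] 0.061619245687897554 (np.float64(-89.07256047402166), [[0.07, -0.25, 0.0], [0.1, -0.24, 0.0], [0.14, -0.22, 0.0], [0.18, -0.19, 0.0], [0.21, -0.16, 0.0], [0.23, -0.12, 0.01], [0.25, -0.08, 0.01], [0.26, -0.04, 0.01], [0.26, 0.01, 0.01], [0.26, 0.06, 0.01]])
```

{"fn": "apply_moves", "kwargs": {"commands": [[0.07, -0.25, 0, 0, 0, 0, 0], [0.1, -0.24, 0, 0, 0, 0, 0], [0.14, -0.22, 0, 0, 0, 0, 0]]}}

```text
time: 10.3
eef_pos: [0.5286, 0.1048, 0.2592]
orientation: [0.656, 0.755, 0.008, 0.016]
force: [53.3, -17.4, -15.7]
grip_width: 0.242
grip_force: 60.7
```

```bash
python3 -c "
from h import *;from station import bot
s=bot.state();print(s['eef_pos'],s['grip_width'],s['grip_force'],s['force'],np.hypot(*(s['eef_pos'][:2]-AX)),circ(s,10,10,off=(0,-.001)))"
```

```text
[0.52857313 0.1048023  0.25920709] 0.24162965497122596 60.741124749183655 [ 53.32462114 -17.42694675 -15.71001575] 0.06027934041703125 (np.float64(-108.70457038731006), [[0.12, -0.23, -0.0], [0.17, -0.2, -0.0], [0.21, -0.16, -0.0], [0.23, -0.12, -0.0], [0.25, -0.08, -0.0], [0.26, -0.04, 0.0], [0.26, 0.01, 0.0], [0.26, 0.05, 0.0], [0.24, 0.1, 0.01], [0.22, 0.14, 0.01]])
```

{"fn": "apply_moves", "kwargs": {"commands": [[0.04, -0.07, 0, 0, 0, 0, 0], [0, 0, 0, 0, 0, 0, 0], [0, 0, 0, 0, 0, 0, 0]]}}

```text
time: 10.6
eef_pos: [0.5284, 0.1047, 0.2592]
orientation: [0.656, 0.754, 0.01, 0.019]
force: [53.8, -15.1, -15.2]
grip_width: 0.242
grip_force: 60.7
```

{"fn": "apply_moves", "kwargs": {"commands": [[0, 0, 0, 0, 0, 0, 0.5], [0, 0, 0, 0, 0, 0, 0.6], [0, 0, -0.6, 0, 0, 0, 0.7], [0, 0, -0.9, 0, 0, 0, 1], [0, 0, -0.9, 0, 0, 0, 1], [0, 0, -0.6, 0, 0, 0, 1], [0, 0, 0, 0, 0, 0, 1]]}}

```text
time: 11.3
eef_pos: [0.5154, 0.1103, 0.3809]
orientation: [0.655, 0.756, 0.003, 0.002]
force: [0.5, -1.0, -0.2]
grip_width: 0.999
grip_force: 0.0
```

Run:
```python
from h import *;from station import bot
s=bot.state();print(s['time'],s['eef_pos'],yaw(s))
c=bot.camera("wrist");cv2.imwrite("pics/w3.png",c["image"][:,:,::-1]);np.savez("pics/w3.npz",**c)
t=bot.camera("top");np.savez("pics/t3.npz",**t);X=world(t);x,y,z=X[...,0],X[...,1],X[...,2]
for n,y0,y1 in(("A",.25,.42),("B",.1,.25)):
    m=(x>.33)&(x<.49)&(y>y0)&(y<y1)&(z>.032)&(z<.045);print(n,rect(X,m))
for P in ([.528,.105,.298],[.5285,.105,.24],[.5476,.161,.24],[.438,.19,.038],[.4285,.345,.038]): print(wproj(c,P))
```

```text
11.3 [0.51538003 0.11027073 0.38093959] 8.228600481935553
A (array([427.5, 358.7,  53.1,  37.1,   9.3]), 133)
B (array([0., 0., 0., 0., 0.]), 0)
[266.4 200.8]
[264.1 180.4]
[292.4 127.9]
[211.   87.3]
[219.   -3.5]
```

View pics/w3.png

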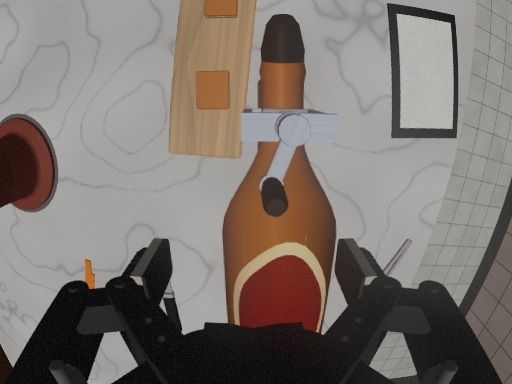

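Run:
```python
from h import *
c=dict(np.load("pics/w3.npz"));im=c["image"].astype(int)
m=(im.max(2)<60);m[:165]=0;m[225:]=0;m[:,:250]=0;m[:,300:]=0
v,u=np.nonzero(m);print(u.min(),u.max(),v.min(),v.max())
for r in range(178,222,6):
    k=v==r
    if k.any(): print(r,u[k].min(),u[k].max())
for a in (-85,-90,-95,-100,-105,-109):
    p=np.array([.548,.1615])+.06*np.array([np.cos(np.radians(a)),np.sin(np.radians(a))]);print(a,wproj(c,[*p,.298]),wproj(c,[*p,.24]))
```

```text
262 287 178 212
178 269 274
184 263 280
190 262 283
196 262 285
202 263 286
208 264 266
-85 [295.9 208.4] [287.7 186.8]
-90 [289.7 207.8] [282.6 186.3]
-95 [283.5 206.8] [277.6 185.4]
-100 [277.5 205.2] [272.6 184.1]
-105 [271.6 203.1] [267.8 182.3]
-109 [267.  201.1] [264.  180.6]
```

The crank arm now points to about -101°, about 6° back from where I pushed it. I'll re-grip and press gently to confirm that it is the dead stop.

```bash
python3 -c "
from h import *;from station import bot
s=bot.state();print(go(s,[.536,.103,.254],8.2))"
```

```text
[array([-0.25,  0.51,  3.05]), array([-0., -0.,  0.])]
```

{"fn": "apply_moves", "kwargs": {"commands": [[-0.25, 0.5, 0, 0, 0, 0, 1], [0, 0, 0.9, 0, 0, 0, 1], [0, 0, 0.9, 0, 0, 0, 1], [0, 0, 0.9, 0, 0, 0, 1], [0, 0, 0.35, 0, 0, 0, 1], [0, 0, 0, 0, 0, 0, 0], [0, 0, 0, 0, 0, 0, 0], [0, 0, 0, 0, 0, 0, 0], [0, 0, 0, 0, 0, 0, 0], [0, 0, 0, 0, 0, 0, 0]]}}

```text
time: 12.4
eef_pos: [0.537, 0.1027, 0.2563]
orientation: [0.655, 0.756, 0.001, 0.001]
force: [0.3, -0.2, 3.2]
grip_width: 0.245
grip_force: 58.4
```

{"fn": "apply_moves", "kwargs": {"commands": [[0.02, -0.05, 0, 0, 0, 0, 0], [0, 0, 0, 0, 0, 0, 0]]}}

```text
time: 12.6
eef_pos: [0.5354, 0.1031, 0.2562]
orientation: [0.655, 0.756, 0.001, 0.002]
force: [3.1, -1.7, 5.9]
grip_width: 0.242
grip_force: 58.4
```

{"fn": "apply_moves", "kwargs": {"commands": [[0.02, -0.05, 0, 0, 0, 0, 0], [0, 0, 0, 0, 0, 0, 0]]}}

```text
time: 12.8
eef_pos: [0.5346, 0.1032, 0.2563]
orientation: [0.655, 0.756, 0.003, 0.004]
force: [7.9, -2.4, 3.1]
grip_width: 0.245
grip_force: 58.5
```

{"fn": "apply_moves", "kwargs": {"commands": [[0.03, -0.1, 0, 0, 0, 0, 0], [0, 0, 0, 0, 0, 0, 0]]}}

```text
time: 13.0
eef_pos: [0.5333, 0.1035, 0.2564]
orientation: [0.655, 0.756, 0.005, 0.007]
force: [19.6, -3.1, -1.4]
grip_width: 0.245
grip_force: 59.2
```

The resistance builds up at once from where the crank rests, so it is at the dead stop. I'll release and go to the nearer slab.

{"fn": "apply_moves", "kwargs": {"commands": [[-0.04, 0.12, 0, 0, 0, 0, 0], [0, 0, 0, 0, 0, 0, 0.5], [0, 0, 0, 0, 0, 0, 0.6], [0, 0, -0.6, 0, 0, 0, 0.7], [0, 0, -0.9, 0, 0, 0, 1], [0, 0, -0.9, 0, 0, 0, 1], [0, 0, -0.3, 0, 0, 0, 1], [0, 0, 0, 0, 0, 0, 1]]}}

```text
time: 13.8
eef_pos: [0.5332, 0.1038, 0.364]
orientation: [0.655, 0.756, 0.001, 0.001]
force: [0.3, 0.4, 0.0]
grip_width: 1.0
grip_force: 0.0
```

```bash
python3 -c "
from h import *;from station import bot
s=bot.state();print(s['eef_pos'],go(s,[.438,.190,.33],8.2))"
```

```text
[0.53321343 0.10377029 0.3640211 ] [array([ 2.47, -2.05,  0.84]), array([0.04, 0.  , 0.  ])]
```

{"fn": "apply_moves", "kwargs": {"commands": [[0.65, -0.55, 0, 0, 0, 0, 1], [0.65, -0.55, 0, 0, 0, 0, 1], [0.65, -0.5, 0.2, 0, 0, 0, 1], [0.52, -0.45, 0.6, 0, 0, 0, 1], [0, 0, 0.8, 0, 0, 0, 1], [0, 0, 0.8, 0, 0, 0, 1], [0, 0, 0.8, 0, 0, 0, 1], [0, 0, 0.8, 0, 0, 0, 1], [0, 0, 0, 0, 0, 0, 1]]}}

```text
time: 14.7
eef_pos: [0.4327, 0.1885, 0.1938]
orientation: [0.655, 0.756, -0.006, -0.004]
force: [0.1, 0.1, -0.6]
grip_width: 0.998
grip_force: 0.0
```

Run:
```python
from h import *;from station import bot
s=bot.state();print(s['eef_pos'],go(s,[.438,.190,.019],8.2))
c=bot.camera("wrist");im=c["image"];np.savez("pics/w4.npz",**c);cv2.imwrite("pics/w4.png",im[:,:,::-1])
h=cv2.cvtColor(im,cv2.COLOR_RGB2HSV);m=((h[...,0]<14)&(h[...,1]>140)&(h[...,2]>90)).astype(np.uint8)
n,l,st,ce=cv2.connectedComponentsWithStats(m)
for i in range(1,n):
    if st[i,4]>300:
        k=cv2.findContours((l==i).astype(np.uint8),cv2.RETR_EXTERNAL,cv2.CHAIN_APPROX_NONE)[0][0].reshape(-1,2)
        P=np.array([wray(c,*p,.038)[:2] for p in k],np.float32)*1000
        print(st[i],ce[i].round(),cv2.minAreaRect(P))
```

```text
[0.43267412 0.18846968 0.19378812] [array([0.03, 0.2 , 4.37]), array([-0.17,  0.02,  0.  ])]
[ 249    0   54   53 1207] [279.  22.] ((431.7370910644531, 339.4707946777344), (51.966552734375, 55.746543884277344), 6.66464900970459)
[ 353  150   67  100 5078] [385. 197.] ((586.7363891601562, 174.0565185546875), (78.83856964111328, 120.64862823486328), 10.12467098236084)
[237 166  50  34 662] [262. 185.] ((441.31951904296875, 175.2499237060547), (51.8760986328125, 36.36764144897461), 8.468193054199219)
[   0  189   39  100 1573] [ 21. 244.] ((89.37366485595703, 10.642379760742188), (189.20875549316406, 83.19243621826172), 76.19172668457031)
[299 290  43  45 976] [322. 315.] ((554.865234375, 6.636554718017578), (74.35894775390625, 46.99452209472656), 66.80224609375)
[369 337  32  38 597] [384. 355.] ((686.2493286132812, -92.5190200805664), (41.92071533203125, 100.6960220336914), 9.409682273864746)
```

View pics/w4.png

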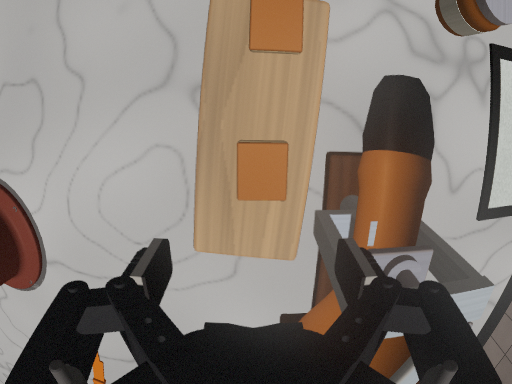

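Run:
```python
from h import *;from station import bot
c=dict(np.load("pics/w4.npz"))
K=np.array([wray(c,u,v,.038)[:2] for u,v in((238,142),(288,142),(287,200),(238,200))]);print(K,K.mean(0))
s=bot.state();print(s['eef_pos'],go(s,[*K.mean(0),.019],8.2))
```

```text
[[0.4114 0.2147]
 [0.4616 0.2222]
 [0.4715 0.1602]
 [0.4194 0.1525]] [0.440975 0.1874  ]
[0.43458855 0.18893597 0.19737519] [array([-0.06,  0.19,  4.46]), array([-0.11,  0.01,  0.  ])]
```

{"fn": "apply_moves", "kwargs": {"commands": [[-0.03, 0.15, 0.6, 0, 0, 0, 1], [0, 0, 0.9, 0, 0, 0, 1], [0, 0, 0.9, 0, 0, 0, 1], [0, 0, 0.8, 0, 0, 0, 1], [0, 0, 0.4, 0, 0, 0, 1], [0, 0, 0, 0, 0, 0, 1], [0, 0, 0, 0, 0, 0, 1]]}}

```text
time: 15.45
eef_pos: [0.4409, 0.1887, 0.0569]
orientation: [0.655, 0.756, -0.003, -0.002]
force: [-7.5, -1.4, -4.4]
grip_width: 0.998
grip_force: 0.0
```

```bash
python3 -c "
from h import *;from station import bot
s=bot.state();print(s['eef_pos'],s['force'],go(s,[.4395,.1885,.019],8.4))"
```

```text
[0.44089477 0.188705   0.05690062] [-7.45381748 -1.38057852 -4.3801257 ] [array([ 0.  , -0.03,  0.95]), array([-0.09,  0.01, -0.04])]
```

{"fn": "apply_moves", "kwargs": {"commands": [[0, -0.1, -0.3, 0, 0, 0, 0.78], [0, 0, 0, 0, 0, 0, 0.78], [0, 0, 0, 0, 0, 0, 0.78], [0, 0, 0, 0, 0, 0, 0.78]]}}

```text
time: 15.85
eef_pos: [0.441, 0.189, 0.0716]
orientation: [0.655, 0.756, 0.001, 0.001]
force: [0.3, 0.2, -0.5]
grip_width: 0.784
grip_force: 0.0
```

```bash
python3 -c "
from h import *;from station import bot
s=bot.state();print(s['eef_pos'],s['force'],s['grip_width'],go(s,[.4395,.1885,.019],8.4))"
```

```text
[0.44095247 0.18900635 0.07159514] [ 0.27547065  0.22850522 -0.46539322] 0.7837242057675534 [array([-0.01, -0.04,  1.31]), array([ 0.03, -0.  , -0.04])]
```

{"fn": "apply_moves", "kwargs": {"commands": [[0, -0.04, 0.6, 0, 0, 0, 0.78], [0, 0, 0.5, 0, 0, 0, 0.78], [0, 0, 0.15, 0, 0, 0, 0.78], [0, 0, 0, 0, 0, 0, 0.78], [0, 0, 0, 0, 0, 0, 0.78]]}}

```text
time: 16.35
eef_pos: [0.439, 0.1887, 0.021]
orientation: [0.655, 0.756, 0.001, 0.0]
force: [-0.7, 0.6, -0.3]
grip_width: 0.78
grip_force: 0.0
```

{"fn": "apply_moves", "kwargs": {"commands": [[0, 0, 0.04, 0, 0, 0, 0], [0, 0, 0, 0, 0, 0, 0], [0, 0, 0, 0, 0, 0, 0], [0, 0, 0, 0, 0, 0, 0], [0, 0, 0, 0, 0, 0, 0]]}}

```text
time: 16.85
eef_pos: [0.4398, 0.1889, 0.0203]
orientation: [0.655, 0.756, 0.001, 0.001]
force: [0.2, 0.6, 6.7]
grip_width: 0.614
grip_force: 64.1
```

{"fn": "apply_moves", "kwargs": {"commands": [[0, 0, -0.6, 0, 0, 0, 0], [0, 0, -0.9, 0, 0, 0, 0], [0, 0, -0.9, 0, 0, 0, 0], [0, 0, -0.9, 0, 0, 0, 0], [0, 0, -0.9, 0, 0, 0, 0], [0, 0, -0.9, 0, 0, 0, 0], [0, 0, -0.9, 0, 0, 0, 0], [0, 0, -0.9, 0, 0, 0, 0], [0, 0, -0.9, 0, 0, 0, 0], [0, 0, -0.7, 0, 0, 0, 0]]}}

```text
time: 17.85
eef_pos: [0.4381, 0.1885, 0.3608]
orientation: [0.655, 0.756, 0.001, 0.001]
force: [0.4, 0.3, -1.1]
grip_width: 0.616
grip_force: 63.4
```

```bash
python3 -c "
from h import *;from station import bot
s=bot.state();print(s['eef_pos'],s['force'],s['grip_width'],go(s,[.583,-.0834,.36],8.2))"
```

```text
[0.43814625 0.18848818 0.36083192] [ 0.39797845  0.31577594 -1.09715222] 0.6158376841913279 [array([-7.24,  2.61,  0.02]), array([ 0.02, -0.  ,  0.  ])]
```

{"fn": "apply_moves", "kwargs": {"commands": [[-0.9, 0.32, 0, 0, 0, 0, 0], [-0.9, 0.32, 0, 0, 0, 0, 0], [-0.9, 0.32, 0, 0, 0, 0, 0], [-0.9, 0.32, 0, 0, 0, 0, 0], [-0.9, 0.32, 0, 0, 0, 0, 0], [-0.9, 0.32, 0, 0, 0, 0, 0], [-0.9, 0.32, 0, 0, 0, 0, 0], [-0.8, 0.3, 0, 0, 0, 0, 0], [0, 0, 0, 0, 0, 0, 0], [0, 0, 0, 0, 0, 0, 0]]}}

```text
time: 18.85
eef_pos: [0.579, -0.0785, 0.3577]
orientation: [0.655, 0.755, -0.0, -0.001]
force: [-0.1, 0.5, 0.0]
grip_width: 0.617
grip_force: 63.3
```

```bash
python3 -c "
from h import *;from station import bot
s=bot.state();print(s['eef_pos'],s['force'],s['grip_width'],go(s,[.583,-.0834,.211],8.2))"
```

```text
[ 0.57903117 -0.07849555  0.35765888] [-0.05465665  0.51541814  0.01198478] 0.6169364042948235 [array([-0.14,  0.09,  3.67]), array([-0.02, -0.01, -0.01])]
```

Run:
```python
from h import *;from station import bot
from scipy.optimize import least_squares
for n in("scene","top"):
    c=bot.camera(n);P=world(c).reshape(-1,3)
    m=(P[:,2]>.15)&(P[:,2]<.22)&(P[:,0]>.45)&(P[:,0]<.72)&(P[:,1]>-.24)&(P[:,1]<-.13);Q=P[m]
    f=lambda p:np.hypot((Q[:,0]-p[0])*np.cos(p[1])+(Q[:,1]+.15)*np.sin(p[1]),Q[:,2]-p[2])-.085
    r=least_squares(f,[.59,.14,.125],loss='soft_l1',f_scale=.002);print(n,m.sum(),r.x.round(4),np.abs(r.fun).mean())
```

```text
scene 921 [0.5929 0.1498 0.1275] 0.002814002923872028
top 1146 [0.5924 0.1468 0.1257] 0.0018065831035392822
```

{"fn": "apply_moves", "kwargs": {"commands": [[-0.14, 0.09, 0.6, 0, 0, 0, 0], [0, 0, 0.8, 0, 0, 0, 0], [0, 0, 0.8, 0, 0, 0, 0], [0, 0, 0.8, 0, 0, 0, 0], [0, 0, 0.4, 0, 0, 0, 0], [0, 0, 0, 0, 0, 0, 0]]}}

```text
time: 19.55
eef_pos: [0.5819, -0.0818, 0.2196]
orientation: [0.654, 0.756, -0.001, -0.002]
force: [0.5, -0.2, -1.4]
grip_width: 0.614
grip_force: 63.4
```

```bash
python3 -c "
from h import *;from station import bot
s=bot.state();print(s['eef_pos'],s['force'],s['grip_width'],go(s,[.583,-.0834,.211],8.2))"
```

```text
[ 0.58185071 -0.08184819  0.21959267] [ 0.49362397 -0.161248   -1.43450983] 0.6136722853860822 [array([-0.04,  0.02,  0.21]), array([-0.06, -0.02,  0.01])]
```

{"fn": "apply_moves", "kwargs": {"commands": [[-0.02, 0.02, 0.1, 0, 0, 0, 0], [0, 0, 0.05, 0, 0, 0, 0], [0, 0, 0, 0, 0, 0, 0]]}}

```text
time: 19.85
eef_pos: [0.5853, -0.084, 0.2181]
orientation: [0.655, 0.756, 0.001, 0.001]
force: [-0.1, 0.2, -0.3]
grip_width: 0.615
grip_force: 63.4
```

{"fn": "apply_moves", "kwargs": {"commands": [[0, 0, 0.05, 0, 0, 0, 0], [0, 0, 0, 0, 0, 0, 0]]}}

```text
time: 20.05
eef_pos: [0.5847, -0.0839, 0.2149]
orientation: [0.655, 0.756, 0.0, 0.0]
force: [1.0, 0.8, -1.0]
grip_width: 0.62
grip_force: 63.4
```

{"fn": "apply_moves", "kwargs": {"commands": [[0, -0.04, 0.05, 0, 0, 0, 0], [0, 0, 0.02, 0, 0, 0, 0], [0, 0, 0, 0, 0, 0, 0]]}}

```text
time: 20.35
eef_pos: [0.5827, -0.0841, 0.2114]
orientation: [0.655, 0.756, -0.0, -0.0]
force: [-0.4, -0.2, -1.4]
grip_width: 0.612
grip_force: 63.4
```

{"fn": "apply_moves", "kwargs": {"commands": [[0, 0, 0.03, 0, 0, 0, 0], [0, 0, 0, 0, 0, 0, 0], [0, 0, 0, 0, 0, 0, 0.66], [0, 0, 0, 0, 0, 0, 0.7], [0, 0, 0, 0, 0, 0, 0.8], [0, 0, 0, 0, 0, 0, 0.9], [0, 0, 0, 0, 0, 0, 0.9]]}}

```text
time: 21.05
eef_pos: [0.583, -0.0841, 0.2106]
orientation: [0.655, 0.756, 0.0, 0.0]
force: [0.7, 0.2, -0.7]
grip_width: 0.902
grip_force: 0.0
```

{"fn": "apply_moves", "kwargs": {"commands": [[0, 0, -0.4, 0, 0, 0, 0.9], [0, 0, -0.9, 0, 0, 0, 1], [0, 0, -0.9, 0, 0, 0, 1], [0, 0, -0.9, 0, 0, 0, 1], [0, 0, -0.6, 0, 0, 0, 1], [0, 0, 0, 0, 0, 0, 1]]}}

```text
time: 21.65
eef_pos: [0.5845, -0.0845, 0.3656]
orientation: [0.655, 0.756, 0.002, 0.005]
force: [1.0, -0.6, 1.1]
grip_width: 1.004
grip_force: 0.0
```

Run:
```python
from h import *;from station import bot
s=bot.state();print(s['eef_pos'],s['time'],go(s,[.4295,.3445,.36],5.3))
c=bot.camera("scene");X=world(c);np.savez("pics/s5.npz",**c)
x,y,z=X[...,0],X[...,1],X[...,2];m=(z>.222)&(z<.24)&(x>.52)&(x<.66)&(y>-.16)&(y<0)
print(rect(X,m),X[m].mean(0).round(3))
m=(z>.032)&(z<.045)&(x>.39)&(x<.47)&(y>.29)&(y<.42);print(rect(X,m))
w=bot.camera("wrist");a=cv2.resize(c["image"][180:280,150:400,::-1],(800,320),interpolation=cv2.INTER_CUBIC);b=cv2.resize(w["image"][:,:,::-1],(373,280))
o=np.zeros((600,800,3),np.uint8);o[:320]=a;o[320:,:373]=b;cv2.imwrite("pics/c5.png",o)
```

```text
[ 0.58451546 -0.08447291  0.36564713] 21.65 [array([11.17, -2.31,  0.07]), array([0.11, 0.05, 0.58])]
(array([585.3, -87.9, 142.3,  52.5, -80.4]), 203) [ 0.588 -0.085  0.229]
(array([433.9, 332.8,  84.8,  57.2, -86.4]), 167)
```

View pics/c5.png

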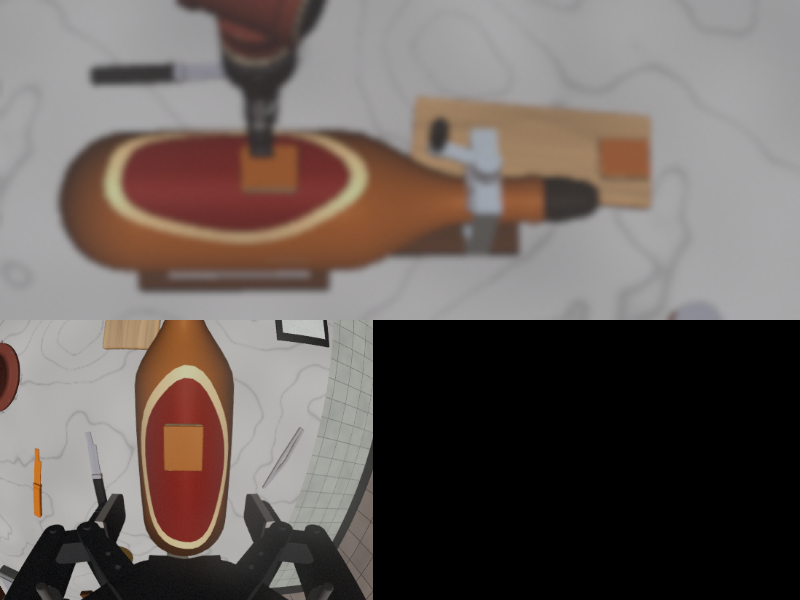

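The slab lies centred on the cut, at scene-crop (270,168) and wrist-crop (183,447). On to the second slab.

{"fn": "apply_moves", "kwargs": {"commands": [[0.93, -0.19, 0, 0, 0, 0.1, 1], [0.93, -0.19, 0, 0, 0, 0.1, 1], [0.93, -0.19, 0, 0, 0, 0.1, 1], [0.93, -0.19, 0, 0, 0, 0.1, 1], [0.93, -0.19, 0, 0, 0, 0.1, 1], [0.93, -0.19, 0, 0, 0, 0.1, 1], [0.93, -0.19, 0, 0, 0, 0, 1], [0.93, -0.19, 0, 0, 0, 0, 1], [0.93, -0.19, 0, 0, 0, 0, 1], [0.93, -0.19, 0, 0, 0, 0, 1]]}}

```text
time: 22.75
eef_pos: [0.4655, 0.2785, 0.3562]
orientation: [0.674, 0.738, -0.002, -0.001]
force: [0.6, 0.7, 0.1]
grip_width: 0.993
grip_force: 0.0
```

{"fn": "apply_moves", "kwargs": {"commands": [[0.93, -0.19, 0, 0, 0, 0, 1], [0.7, -0.15, 0.5, 0, 0, 0, 1], [0, 0, 0.9, 0, 0, 0, 1], [0, 0, 0.9, 0, 0, 0, 1], [0, 0, 0.9, 0, 0, 0, 1], [0, 0, 0.5, 0, 0, 0, 1], [0, 0, 0, 0, 0, 0, 1], [0, 0, 0, 0, 0, 0, 1]]}}

```text
time: 23.55
eef_pos: [0.4469, 0.3407, 0.2095]
orientation: [0.674, 0.738, -0.001, -0.0]
force: [0.3, -0.2, 0.0]
grip_width: 0.998
grip_force: 0.0
```

Run:
```python
from h import *;from station import bot
c=bot.camera("wrist");im=c["image"];s=bot.state();print(s['eef_pos'],yaw(s))
h=cv2.cvtColor(im,cv2.COLOR_RGB2HSV);m=((h[...,0]<14)&(h[...,1]>140)&(h[...,2]>90)).astype(np.uint8)
u0,v0=wproj(c,[.4295,.3445,.038]);print(u0,v0)
n,l,st,ce=cv2.connectedComponentsWithStats(m)
for i in range(1,n):
    if st[i,4]>300 and np.hypot(*(ce[i]-[u0,v0]))<40:
        k=cv2.findContours((l==i).astype(np.uint8),cv2.RETR_EXTERNAL,cv2.CHAIN_APPROX_NONE)[0][0].reshape(-1,2)
        P=np.array([wray(c,*p,.038)[:2] for p in k],np.float32)*1000
        print(st[i],ce[i].round(),cv2.minAreaRect(P),P[::8].tolist() if 0 else "")
cv2.imwrite("pics/w6.png",im[:,:,::-1])
print(go(s,[.4295,.3445,.021],5.3))
```

```text
[0.44769004 0.34119249 0.21116791] 5.196926718938074
237.5 161.3
[ 215  134   49   56 2539] [239. 161.] ((431.23046875, 343.6640319824219), (52.044185638427734, 61.6168327331543), 5.680870532989502) 
[array([ 0.12, -0.45,  4.75]), array([ 0.01, -0.  , -0.02])]
```

{"fn": "apply_moves", "kwargs": {"commands": [[0.1, -0.42, 0.6, 0, 0, -0.05, 0.8], [0, 0, 0.9, 0, 0, 0, 0.8], [0, 0, 0.9, 0, 0, 0, 0.8], [0, 0, 0.6, 0, 0, 0, 0.8], [0, 0, 0, 0, 0, 0, 0.8], [0, 0, 0, 0, 0, 0, 0.8]]}}

```text
time: 24.2
eef_pos: [0.4314, 0.3442, 0.0924]
orientation: [0.673, 0.74, 0.001, 0.0]
force: [-0.1, 0.2, -0.0]
grip_width: 0.799
grip_force: 0.0
```

```bash
python3 -c "
from h import *;from station import bot
s=bot.state();print(s['eef_pos'],s['force'],s['grip_width'],go(s,[.431,.3437,.020],5.6))"
```

```text
[0.43142239 0.34416294 0.09235925] [-0.12264992  0.1611168  -0.00662717] 0.7992266409751262 [array([-0.01, -0.02,  1.81]), array([ 0.02, -0.01, -0.03])]
```

{"fn": "apply_moves", "kwargs": {"commands": [[0, 0, 0.7, 0, 0, 0, 0.8], [0, 0, 0.7, 0, 0, 0, 0.8], [0, 0, 0.35, 0, 0, 0, 0.8], [0, 0, 0.04, 0, 0, 0, 0.8], [0, 0, 0, 0, 0, 0, 0.8], [0, 0, 0, 0, 0, 0, 0], [0, 0, 0, 0, 0, 0, 0], [0, 0, 0, 0, 0, 0, 0], [0, 0, 0, 0, 0, 0, 0], [0, 0, 0, 0, 0, 0, 0]]}}

```text
time: 25.2
eef_pos: [0.4322, 0.3446, 0.0214]
orientation: [0.673, 0.74, 0.002, 0.001]
force: [-0.3, 0.1, 6.5]
grip_width: 0.616
grip_force: 65.2
```

{"fn": "apply_moves", "kwargs": {"commands": [[0, 0, -0.6, 0, 0, 0, 0], [0, 0, -0.9, 0, 0, 0, 0], [0, 0, -0.9, 0, 0, 0, 0], [0, 0, -0.9, 0, 0, 0, 0], [0, 0, -0.9, 0, 0, 0, 0], [0, 0, -0.9, 0, 0, 0, 0], [0, 0, -0.9, 0, 0, 0, 0], [0, 0, -0.9, 0, 0, 0, 0], [0, 0, -0.9, 0, 0, 0, 0], [0, 0, -0.7, 0, 0, 0, 0]]}}

```text
time: 26.2
eef_pos: [0.4304, 0.3436, 0.3619]
orientation: [0.673, 0.74, 0.001, 0.0]
force: [1.1, 0.6, -1.1]
grip_width: 0.615
grip_force: 64.4
```

```bash
python3 -c "
from h import *;from station import bot
s=bot.state();print(s['eef_pos'],s['force'],s['grip_width'],go(s,[.595,-.166,.36],8.2))"
```

```text
[0.43035982 0.34360181 0.3619153 ] [ 1.13283472  0.64725424 -1.07361492] 0.6147575826587037 [array([-13.07,   2.89,   0.04]), array([ 0.03, -0.01, -0.55])]
```

{"fn": "apply_moves", "kwargs": {"commands": [[-0.9, 0.2, 0, 0, 0, -0.1, 0], [-0.9, 0.2, 0, 0, 0, -0.1, 0], [-0.9, 0.2, 0, 0, 0, -0.1, 0], [-0.9, 0.2, 0, 0, 0, -0.1, 0], [-0.9, 0.2, 0, 0, 0, -0.1, 0], [-0.9, 0.2, 0, 0, 0, 0, 0], [-0.9, 0.2, 0, 0, 0, 0, 0], [-0.9, 0.2, 0, 0, 0, 0, 0], [-0.9, 0.2, 0, 0, 0, 0, 0], [-0.9, 0.2, 0, 0, 0, 0, 0]]}}

```text
time: 27.2
eef_pos: [0.5549, -0.005, 0.3591]
orientation: [0.656, 0.754, 0.0, 0.0]
force: [0.7, 0.1, -0.6]
grip_width: 0.614
grip_force: 64.4
```

{"fn": "apply_moves", "kwargs": {"commands": [[-0.9, 0.2, 0, 0, 0, 0, 0], [-0.9, 0.2, 0, 0, 0, 0, 0], [-0.9, 0.2, 0, 0, 0, 0, 0], [-0.7, 0.2, 0, 0, 0, 0, 0], [0, 0, 0, 0, 0, 0, 0], [0, 0, 0, 0, 0, 0, 0]]}}

```text
time: 27.8
eef_pos: [0.6051, -0.1341, 0.3586]
orientation: [0.657, 0.754, -0.0, -0.001]
force: [0.9, -0.2, 0.6]
grip_width: 0.615
grip_force: 64.4
```

```bash
python3 -c "
from h import *;from station import bot
s=bot.state();print(s['eef_pos'],s['force'],s['grip_width'],go(s,[.595,-.166,.212],8.2))"
```

```text
[ 0.60509689 -0.13405715  0.35856414] [ 0.87911947 -0.19200904  0.63772806] 0.6149047349713254 [array([-0.76, -0.36,  3.66]), array([-0.01, -0.01, -0.06])]
```

{"fn": "apply_moves", "kwargs": {"commands": [[-0.4, -0.18, 0, 0, 0, -0.05, 0], [-0.36, -0.18, 0.3, 0, 0, 0, 0], [0, 0, 0.8, 0, 0, 0, 0], [0, 0, 0.8, 0, 0, 0, 0], [0, 0, 0.8, 0, 0, 0, 0], [0, 0, 0.5, 0, 0, 0, 0], [0, 0, 0, 0, 0, 0, 0], [0, 0, 0, 0, 0, 0, 0]]}}

```text
time: 28.6
eef_pos: [0.5949, -0.1655, 0.2308]
orientation: [0.655, 0.756, -0.0, -0.0]
force: [-0.8, -0.3, -0.1]
grip_width: 0.615
grip_force: 64.4
```

```bash
python3 -c "
from h import *;from station import bot
s=bot.state();print(s['eef_pos'],s['force'],s['grip_width'],go(s,[.595,-.166,.212],8.2))"
```

```text
[ 0.59494693 -0.16551633  0.23081347] [-0.82968271 -0.32615116 -0.08382108] 0.6147725226787218 [array([-0.01, -0.  ,  0.47]), array([-0.01, -0.  ,  0.  ])]
```

{"fn": "apply_moves", "kwargs": {"commands": [[0, 0, 0.25, 0, 0, 0, 0], [0, 0, 0.15, 0, 0, 0, 0], [0, 0, 0.05, 0, 0, 0, 0], [0, 0, 0, 0, 0, 0, 0], [0, 0, 0, 0, 0, 0, 0]]}}

```text
time: 29.1
eef_pos: [0.5955, -0.166, 0.2132]
orientation: [0.655, 0.756, 0.0, 0.0]
force: [-1.1, 0.2, -0.5]
grip_width: 0.613
grip_force: 64.4
```

{"fn": "apply_moves", "kwargs": {"commands": [[0, 0, 0.05, 0, 0, 0, 0], [0, 0, 0, 0, 0, 0, 0], [0, 0, 0, 0, 0, 0, 0.66], [0, 0, 0, 0, 0, 0, 0.7], [0, 0, 0, 0, 0, 0, 0.8], [0, 0, 0, 0, 0, 0, 0.9], [0, 0, 0, 0, 0, 0, 0.9]]}}

```text
time: 29.8
eef_pos: [0.5953, -0.1659, 0.2109]
orientation: [0.655, 0.756, -0.0, -0.0]
force: [0.0, -0.8, -0.2]
grip_width: 0.895
grip_force: 0.0
```

{"fn": "apply_moves", "kwargs": {"commands": [[0, 0, -0.4, 0, 0, 0, 0.9], [0, 0, -0.9, 0, 0, 0, 1], [0, 0, -0.9, 0, 0, 0, 1], [0, 0, -0.9, 0, 0, 0, 1], [0, 0, -0.6, 0, 0, 0, 1], [0, 0, 0, 0, 0, 0, 1]]}}

```text
time: 30.4
eef_pos: [0.5969, -0.1665, 0.3662]
orientation: [0.655, 0.756, 0.002, 0.005]
force: [0.1, 0.3, 0.2]
grip_width: 0.999
grip_force: 0.0
```

Run:
```python
from h import *;from station import bot
s=bot.state();print(s['eef_pos'],s['time'])
c=bot.camera("scene");t=bot.camera("top");np.savez("pics/s7.npz",**c);np.savez("pics/t7.npz",**t)
w=bot.camera("wrist")
for n,k in(("scene",c),("top",t)):
    X=world(k);x,y,z=X[...,0],X[...,1],X[...,2]
    for a,b in((-.205,-.128),(-.122,-.045)):
        m=(z>.221)&(z<.238)&(x>.54)&(x<.65)&(y>a)&(y<b);print(n,rect(X,m),z[m].mean().round(4))
    dk=(k["image"].max(2)<75)&(x>.3)&(x<.48)&(y>-.45)&(y<-.15)&(z>.004)&(z<.04);print("kn handle",rect(X,dk))
a=cv2.resize(c["image"][180:280,150:400,::-1],(800,320),interpolation=cv2.INTER_CUBIC);b=cv2.resize(w["image"][:,:,::-1],(373,280));d=cv2.resize(t["image"][95:225,250:430,::-1],(388,280),interpolation=cv2.INTER_CUBIC)
o=np.zeros((600,800,3),np.uint8);o[:320]=a;o[320:,:373]=b;o[320:,400:788]=d;cv2.imwrite("pics/c7.png",o)
np.savez("pics/w7.npz",**w)
```

```text
[ 0.59685317 -0.16653762  0.36624726] 30.4
scene (array([ 596.8, -167. ,   63.1,   54.7,  -80.3]), 214) 0.2292
scene (array([588.7, -85.3,  62.8,  59. ,   8.7]), 233) 0.2292
kn handle (array([ 396.3, -332. ,   59.4,   25.7,  -70.2]), 57)
top (array([ 601.6, -161.1,   61.9,   43.1,   67.5]), 154) 0.228
top (array([589.3, -81.8,  62.9,  35.8, -80.9]), 51) 0.2272
kn handle (array([ 375.7, -260.9,  187.2,  120.9,   72.2]), 217)
```

View pics/c7.png

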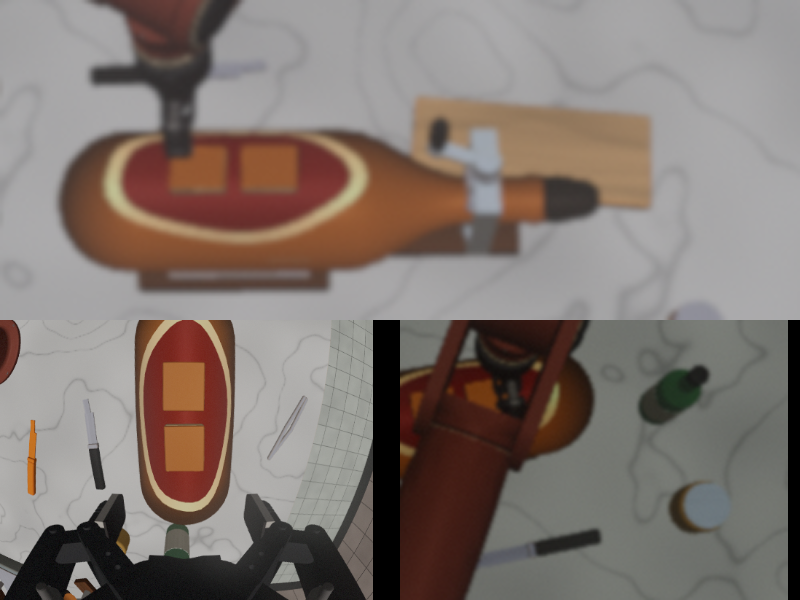

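Both slabs lie in a row on the ridge over the cut, and the board is empty. Next is the black-handled knife, seen at wrist-crop (97,467); the orange one stays.

```bash
cat >> h.py <<'E'
def knife(c,g,rad=70):
    im=c["image"];m=(im.max(2)<75).astype(np.uint8);u0,v0=wproj(c,[*g,.018])
    n,l,st,ce=cv2.connectedComponentsWithStats(m)
    for i in range(1,n):
        if 150<st[i,4]<9000 and np.hypot(*(ce[i]-[u0,v0]))<rad:
            k=cv2.findContours((l==i).astype(np.uint8),cv2.RETR_EXTERNAL,cv2.CHAIN_APPROX_NONE)[0][0].reshape(-1,2)
            P=np.array([wray(c,*p,.018)[:2] for p in k],np.float32)*1000
            print(st[i],ce[i].round(),cv2.minAreaRect(P),(u0,v0))
E
python3 - <<'E'
from h import *;from station import bot
knife(dict(np.load("pics/w7.npz")),[.386,-.308])
s=bot.state();print(go(s,[.382,-.285,.36],10.5))
E
```

```text
[122 175  22  57 736] [133. 203.] ((391.9758605957031, -308.92706298828125), (28.105337142944336, 110.90032196044922), 10.259669303894043) (np.float64(130.1), np.float64(203.2))
[array([-2.19, -5.7 , -0.04]), array([-0.01, -0.01, -0.46])]
```

{"fn": "apply_moves", "kwargs": {"commands": [[-0.35, -0.93, 0, 0, 0, -0.1, 1], [-0.35, -0.93, 0, 0, 0, -0.1, 1], [-0.35, -0.93, 0, 0, 0, -0.1, 1], [-0.35, -0.93, 0, 0, 0, -0.1, 1], [-0.35, -0.93, 0.2, 0, 0, 0, 1], [-0.35, -0.85, 0.7, 0, 0, 0, 1], [0, 0, 0.9, 0, 0, 0, 1], [0, 0, 0.9, 0, 0, 0, 1], [0, 0, 0.5, 0, 0, 0, 1], [0, 0, 0, 0, 0, 0, 1]]}}

```text
time: 31.55
eef_pos: [0.3894, -0.2823, 0.2247]
orientation: [0.642, 0.767, 0.0, -0.005]
force: [-0.2, -0.3, -0.5]
grip_width: 0.999
grip_force: 0.0
```

Run:
```python
from h import *;from station import bot
c=bot.camera("wrist");s=bot.state();knife(c,[.39,-.308],90)
cv2.imwrite("pics/w8.png",c["image"][:,:,::-1])
print(s['eef_pos'],yaw(s),go(s,[.386,-.286,.005],10.3))
```

```text
[ 239  139   21   86 1699] [250. 180.] ((388.6812744140625, -311.3095703125), (24.140674591064453, 109.85833740234375), 10.4793062210083) (np.float64(250.8), np.float64(180.9))
[ 0.39055618 -0.28328039  0.22767382] 10.189519805446519 [array([-0.08, -0.1 ,  5.57]), array([-0.04, -0.06, -0.02])]
```

View pics/w8.png

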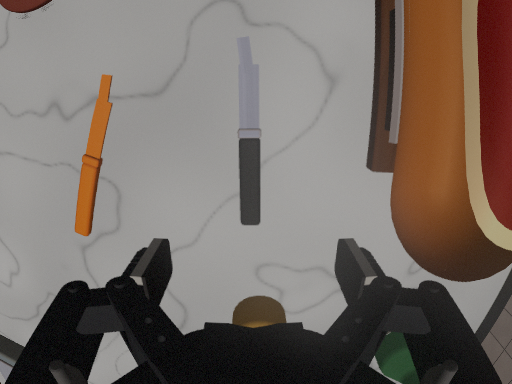

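The wrist view confirms the black-handled knife at (250,180), blade up to (243,40); the orange look-alike is at (95,155).

{"fn": "apply_moves", "kwargs": {"commands": [[-0.08, -0.13, 0.7, 0, 0, 0, 1], [0, 0, 0.9, 0, 0, 0, 1], [0, 0, 0.9, 0, 0, 0, 0.7], [0, 0, 0.9, 0, 0, 0, 0.7], [0, 0, 0.9, 0, 0, 0, 0.7], [0, 0, 0.6, 0, 0, 0, 0.7], [0, 0, 0.2, 0, 0, 0, 0.7], [0, 0, 0, 0, 0, 0, 0.7], [0, 0, 0, 0, 0, 0, 0.7]]}}

```text
time: 32.5
eef_pos: [0.3886, -0.2898, 0.0289]
orientation: [0.641, 0.767, -0.0, 0.002]
force: [-0.6, 0.5, -0.2]
grip_width: 0.701
grip_force: 0.0
```

Run:
```python
from h import *;from station import bot
s=bot.state()
print(s['eef_pos'],s['force'],yaw(s),go(s,[.3845,-.286,.005],10.3))
```

```text
[ 0.38864474 -0.28980485  0.02888695] [-0.5684438   0.50051142 -0.18519967] 10.206596582353667 [array([ 0.11, -0.09,  0.6 ]), array([ 0.02,  0.03, -0.02])]
```

{"fn": "apply_moves", "kwargs": {"commands": [[0.08, -0.08, 0.4, 0, 0, 0, 0.7], [0, 0, 0.17, 0, 0, 0, 0.7], [0, 0, 0, 0, 0, 0, 0.7], [0, 0, 0, 0, 0, 0, 0], [0, 0, 0, 0, 0, 0, 0], [0, 0, 0, 0, 0, 0, 0], [0, 0, 0, 0, 0, 0, 0], [0, 0, 0, 0, 0, 0, 0], [0, 0, 0, 0, 0, 0, 0]]}}

```text
time: 33.4
eef_pos: [0.3845, -0.2868, 0.0053]
orientation: [0.641, 0.767, -0.0, 0.001]
force: [-0.1, 0.2, 6.6]
grip_width: 0.282
grip_force: 61.4
```

{"fn": "apply_moves", "kwargs": {"commands": [[0, 0, -0.6, 0, 0, 0, 0], [0, 0, -0.9, 0, 0, 0, 0], [0, 0, -0.9, 0, 0, 0, 0], [0, 0, -0.9, 0, 0, 0, 0], [0, 0, -0.9, 0, 0, 0, 0], [0, 0, -0.9, 0, 0, 0, 0], [0, 0, -0.5, 0, 0, 0, 0], [0, 0, 0, 0, 0, 0, 0]]}}

```text
time: 34.2
eef_pos: [0.3849, -0.2872, 0.2316]
orientation: [0.641, 0.767, -0.0, 0.003]
force: [0.1, -0.1, -1.2]
grip_width: 0.285
grip_force: 60.7
```

Run:
```python
from h import *;from station import bot
s=bot.state();c=bot.camera("wrist");cv2.imwrite("pics/w9.png",c["image"][:,:,::-1])
print(s['eef_pos'],s['force'],s['grip_width'],go(s,[.420,.198,.24],2.6))
```

```text
[ 0.38488884 -0.28724532  0.23163619] [ 0.05954813 -0.09266113 -1.15584427] 0.2850777096386687 [array([11.78,  3.01, -0.26]), array([0.05, 0.06, 1.52])]
```

View pics/w9.png

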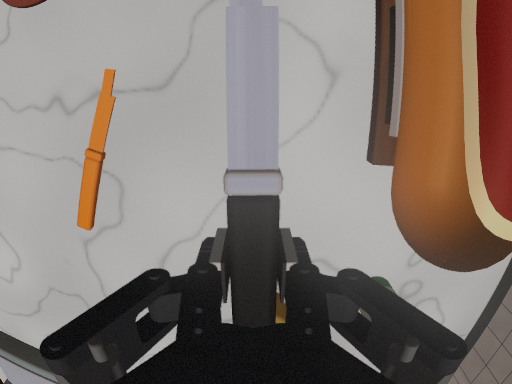

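The knife is held straight, with its collar at (252,182). I'll carry it to the board.

{"fn": "apply_moves", "kwargs": {"commands": [[0.9, 0.22, 0, 0, 0, 0.3, 0], [0.9, 0.22, 0, 0, 0, 0.3, 0], [0.9, 0.22, 0, 0, 0, 0.3, 0], [0.9, 0.22, 0, 0, 0, 0.3, 0], [0.9, 0.22, 0, 0, 0, 0.3, 0], [0.9, 0.22, 0, 0, 0, 0, 0], [0.9, 0.22, 0, 0, 0, 0, 0], [0.9, 0.22, 0, 0, 0, 0, 0], [0.9, 0.22, 0, 0, 0, 0, 0], [0.9, 0.22, 0, 0, 0, 0, 0]]}}

```text
time: 35.25
eef_pos: [0.4389, 0.0814, 0.2249]
orientation: [0.69, 0.724, -0.002, -0.002]
force: [1.3, 0.3, -1.2]
grip_width: 0.287
grip_force: 60.7
```

Run:
```python
from h import *;from station import bot
s=bot.state()
print(s['eef_pos'],s['force'],s['grip_width'],go(s,[.420,.198,.24],2.6))
```

```text
[0.43890427 0.08135767 0.22492534] [ 1.34452019  0.30209857 -1.16915949] 0.28677149502937826 [array([ 2.94, -0.34, -0.38]), array([-0.05, -0.  ,  0.02])]
```

{"fn": "apply_moves", "kwargs": {"commands": [[0.8, -0.1, 0, 0, 0, 0, 0], [0.8, -0.1, 0, 0, 0, 0, 0], [0.8, -0.1, 0, 0, 0, 0, 0], [0.4, 0, 0, 0, 0, 0, 0], [0, 0, 0.5, 0, 0, 0, 0], [0, 0, 0.9, 0, 0, 0, 0], [0, 0, 0.9, 0, 0, 0, 0], [0, 0, 0.9, 0, 0, 0, 0], [0, 0, 0.4, 0, 0, 0, 0], [0, 0, 0, 0, 0, 0, 0]]}}

```text
time: 36.25
eef_pos: [0.4182, 0.1898, 0.0779]
orientation: [0.69, 0.724, -0.005, -0.003]
force: [-0.8, -0.2, -1.7]
grip_width: 0.284
grip_force: 60.6
```

Run:
```python
from h import *;from station import bot
s=bot.state()
print(s['eef_pos'],s['force'],s['grip_width'],go(s,[.420,.198,.026],2.6))
```

```text
[0.41824752 0.18982164 0.07792203] [-0.82278352 -0.16830888 -1.69805389] 0.2842223163685408 [array([0.21, 0.07, 1.3 ]), array([-0.13,  0.03,  0.02])]
```

{"fn": "apply_moves", "kwargs": {"commands": [[0.2, 0.05, 0.5, 0, 0, 0, 0], [0, 0, 0.4, 0, 0, 0, 0], [0, 0, 0.25, 0, 0, 0, 0], [0, 0, 0, 0, 0, 0, 0], [0, 0, 0, 0, 0, 0, 0]]}}

```text
time: 36.75
eef_pos: [0.4248, 0.1992, 0.0385]
orientation: [0.69, 0.724, 0.0, 0.0]
force: [-0.6, -0.3, -0.9]
grip_width: 0.285
grip_force: 60.7
```

{"fn": "apply_moves", "kwargs": {"commands": [[0, -0.05, 0.2, 0, 0, 0, 0], [0, 0, 0.06, 0, 0, 0, 0], [0, 0, 0, 0, 0, 0, 0], [0, 0, 0, 0, 0, 0, 0]]}}

```text
time: 37.15
eef_pos: [0.4227, 0.1991, 0.0278]
orientation: [0.69, 0.724, 0.0, 0.0]
force: [-0.0, 0.3, -0.6]
grip_width: 0.285
grip_force: 60.7
```

{"fn": "apply_moves", "kwargs": {"commands": [[0, 0, 0.04, 0, 0, 0, 0], [0, 0, 0, 0, 0, 0, 0], [0, 0, 0, 0, 0, 0, 0.4], [0, 0, 0, 0, 0, 0, 0.5], [0, 0, 0, 0, 0, 0, 0.6], [0, 0, 0, 0, 0, 0, 0.6], [0, 0, -0.5, 0, 0, 0, 0.6], [0, 0, -0.9, 0, 0, 0, 0.6], [0, 0, -0.9, 0, 0, 0, 0.6], [0, 0, -0.9, 0, 0, 0, 0.6]]}}

```text
time: 38.15
eef_pos: [0.4223, 0.199, 0.1554]
orientation: [0.69, 0.724, -0.0, -0.0]
force: [1.0, -0.0, 0.3]
grip_width: 0.598
grip_force: 0.0
```

{"fn": "apply_moves", "kwargs": {"commands": [[0.3, -0.5, -0.9, 0, 0, 0, 1], [0.3, -0.5, -0.9, 0, 0, 0, 1], [0.3, -0.5, -0.9, 0, 0, 0, 1], [0.3, -0.5, -0.9, 0, 0, 0, 1], [0.3, -0.5, -0.5, 0, 0, 0, 1], [0.3, -0.5, 0, 0, 0, 0, 1], [0, 0, 0, 0, 0, 0, 1]]}}

```text
time: 38.85
eef_pos: [0.2982, 0.2664, 0.3195]
orientation: [0.689, 0.725, 0.001, 0.0]
force: [0.5, -0.7, -0.8]
grip_width: 1.003
grip_force: 0.0
```

Run:
```python
from h import *;from station import bot
c=bot.camera("scene");t=bot.camera("top");w=bot.camera("wrist")
for n,k in(("scene",c),("top",t)):
    X=world(k);x,y,z=X[...,0],X[...,1],X[...,2]
    for a,b in((-.205,-.128),(-.122,-.045)):
        m=(z>.221)&(z<.238)&(x>.54)&(x<.65)&(y>a)&(y<b);print(n,rect(X,m),z[m].mean().round(4))
    dk=(k["image"].max(2)<75)&(x>.33)&(x<.49)&(y>.05)&(y<.4)&(z>.024)&(z<.06);print("kn",rect(X,dk),np.median(z[dk]))
a=cv2.resize(c["image"][180:280,150:400,::-1],(800,320),interpolation=cv2.INTER_CUBIC);b=cv2.resize(w["image"][:,:,::-1],(373,280));d=cv2.resize(t["image"][95:225,110:290,::-1],(388,280),interpolation=cv2.INTER_CUBIC)
o=np.zeros((600,800,3),np.uint8);o[:320]=a;o[320:,:373]=b;o[320:,400:788]=d;cv2.imwrite("pics/c9.png",o)
print(bot.state()["eef_pos"]);knife(w,[.425,.175],90)
```

```text
scene (array([ 596.1, -166.2,   63.4,   55.2,  -83. ]), 239) 0.2292
scene (array([584.4, -86. ,  59.4,  54.2, -81.5]), 228) 0.229
kn (array([426. , 171.5, 103.8,  23.3, -88.1]), 61) 0.03951198024109992
top (array([ 592.8, -164.4,   63.3,   53.8,  -79.9]), 335) 0.2278
top (array([580.6, -83.2,  63.9,  53.8, -82.5]), 335) 0.2276
kn (array([409.8, 246.1, 257.9,  37.5, -80. ]), 228) 0.037151583494706375
[0.29954177 0.2650439  0.31746216]
[ 318  176   22   66 1048] [328. 208.] ((428.0813293457031, 166.395751953125), (28.28232765197754, 116.04736328125), 2.6121630668640137) (np.float64(327.2), np.float64(205.0))
```

View pics/c9.png

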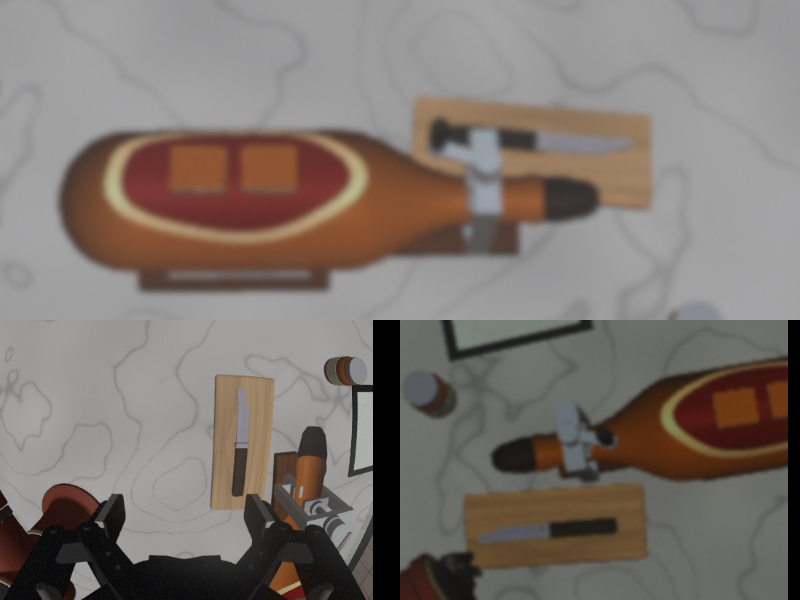

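The pictures show the knife flat and lengthwise on the board, both slabs level in a row on the ridge, and nothing else moved. I'll hand it in.

```bash
python3 -c "
from station import bot
print(bot.close_job())"
```

```text
the job is handed in; nothing more can be done
None
```

The job is handed in but no verdict came back. The clamp was turned until it stopped, then both slabs were laid in a row on the ham's ridge and the knife flat along the board; the crank angle and pad force had no readout, so I judged tightness only from the resistance at the handle.

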